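# Hold the amber reference cell in the light path of the paint-shop colour bench

## Robot

A 7-joint arm with a two-finger parallel gripper is mounted at the origin on the work surface. World frame = base frame: x ahead of the robot, y to its left, z up, the work surface at z = 0. Lengths are in m, angles in rad, forces in N, time in s.
With the tool pointing down it reaches from about 0.4 to 0.75 m from the base axis. Payload 19.5 kg.
Tool frame: the origin (TCP) lies midway between the tips of the shut fingers; the grasp point (between the pads) lies 19 mm behind it; z points along the fingers, x is the direction in which the jaws open and shut, and the axes are right-handed (so a half turn about z gives the same grasp; the last joint's range is limited). The gripper opens to 85 mm and grips with 20 to 120 N. Pads are 22 mm wide; open, the fingers measure 114 mm over their backs; the gripper's body (76 mm by 85 mm) begins 54 mm behind the grasp point. The pads swing forward as they close: fully open they stand 13 mm farther back than shut.
Start: joints at [-1.341, 0.707, -0.028, 1.485, 0.022, 0.951, -0.075], TCP at [0.154, 0.554, 0.207] pointing down, gripper open.
Joint ranges: [-2.71, 2.71], [-0.32, 2.16], [-1.57, 1.52], [0, 2.45], [-1.46, 4.6], [0, 2.02], [-2.83, 2.83]. Speed limits (rad/s): [1.89, 1.89, 2.57, 2.57, 3.01, 3.01, 3.01].

## Interface

Orientations are given as a unit quaternion [x, y, z, w].
In Python, from workcell import robot gives the robot as it stands.
- The arm moves only by the shell command python3 -m pendant 'ROWS'. ROWS is JSON, a list of rows, each an object of numbers: "jaw": the finger opening in cm, from 0 to 8.54; "dx", "dy", "dz": the shift along the tool's x, y, z in cm; "wx", "wy", "wz": the turn, a rotation vector about the tool's x, y, z in degrees. In form: [{"jaw": .., "dx": .., "dy": .., "dz": .., "wx": .., "wy": .., "wz": ..}, ...]. A call has 1 to 10 rows; each row shifts and turns the commanded pose from where the row before left it, along the tool's axes as they then stand; what a row does not reach is not made up. A row lasts 1/10 s, in which the tool goes at most 50 mm and 8.59 degrees, less where a joint would pass 70% of its speed; a pose out of reach is approached as far as the arm can. A call with a gripper value outside its range is refused whole. The fingers move at their own pace and stop on an object; the grip force is fixed at half the most. Time passes only in rows, so rows that do not move let the fingers close. It gives the time, the measured TCP pose, the force and the opening at its end, in the units of the state.
- robot.read_state(): the state, without advancing time (a new reading comes with each control period).
- robot.camera(name): name is "scene" or "side" or "wrist"; returns (picture, depth): 480x640x3 uint8, blue, green, red; 480x640 float32, m along the optical axis (not along the pixel's ray), 0 where there is no reading.
- robot.camera_params(name): a dict with "K" (3x3 intrinsics, pixels), "distortion" ([k1, k2, p1, p2, k3] as OpenCV has them; the pictures are not rectified), "world_from_camera" (4x4, takes a point from camera to world coordinates). Camera axes: x right, y down, z forward; pixel columns grow to the right and rows downward; lengths in m; the calibration is good to about 2 mm. A picture is of the moment at which its call begins: read the wrist's pose just before it. camera_params takes no time and is no camera call; for the wrist camera it gives the pose at the moment of the call.
- robot.sign_off(): hands the job in, once; it reports no verdict.
Trained networks look in the newest picture that a camera, given by its name, has taken for a name from the list of things; names that differ only in an ending like _2 or _b are one class to them, and where a whole thing is asked for, a point or a joint stands for the part that bears it (a point fixed in the world has none). Each returns a list of dicts, best first, with "p" (0 to 1); they miss things now and then, are a little off and sometimes report something else, mostly with a low value. They report only what shows in the picture. A call takes as long as a camera call. They do not tell look-alikes from the thing itself.
- robot.recognise(camera, thing): "extent" ([left, top, right, bottom] in pixels, round what is visible of it).
- robot.pinpoint(camera, thing): "point" ([column, row] in pixels: a listed point, or the origin of a listed thing).
The state is a dict: "clock": time; "q": joint angles; "joint_vel": joint speeds; "joint_torque": joint torques, N m; "ee_pos": TCP position; "tcp_rot": TCP orientation; "force": force on the tool from outside, world axes, zero at the start; "torque": the same for the moment, N m; "finger_gap": finger opening in m.
Only numpy, scipy, OpenCV 4.12 (cv2) and the standard library are available. Lean on these libraries where they do the work, as an engineer would, in place of code of your own. Each camera call takes 0.05 s, during which the arm holds its last target.

## Task

Slide the red shutter of the colour bench fully open, away from the lamp's lens; then take the amber glass reference cell out of its rack, gripping it by its two frosted white faces only and never touching its clear faces. Hold it still and upright in the light path, midway between lamp and receiver, its clear faces squarely towards the two lenses and the ringed spot on the light's centre line, clear of the bench, and finish while still holding it there. Leave the blue and green cells, the paint tin and the sanding block where they are.

Things in the scene. Friction and masses are not known exactly. Their poses are not given: they have to be found in the camera images.
- bench: Light bench fixed on the table: dark base plate 90 x 290 x 16 mm, grey lamp house at its +y end, black receiver at its -y, each 55 (x) x 85 (y) mm, top 110 mm above the table, inner sides 57 mm either side of the origin, with a 20 mm lens in each, centred 90 mm up (the red shutter covers the lamp's). Origin: on the table, midway between them; y along the light, -x side to the robot; yaw up to 0.4 rad.
- beam (a point): Middle of the light path: on the line between the lens centres, midway, 90 mm above the table. Axes as the bench: y along the light. The gap is open above and on its +x and -x sides; the shutter blade reaches to 48 mm from here on the lamp side.
- shutter (a joint): Opening of the red shutter in m: 0 = shut (blade in front of the lamp's lens), 0.045 = fully open at its stop. It slides horizontally along the bench's +x direction, stays where it is left and takes about 2 N to move. It may start a little open (0 to 8 mm).
- shutter_tab (a point): Centre of the top of the shutter's red tab, an upright post 14 x 14 mm, 25 mm high, on the slide; its top is 145.5 mm above the table, its foot (slide plate 26 x 26 mm) at 120.5 mm. It stands 66 mm from the light path's middle towards the lamp (bench +y) and moves with the shutter. Push it along the bench's +x with closed fingers, or pinch it.
- rack: Black cell rack fixed on the table, 52 (x) x 204 (y) x 24 mm, origin under its centre. Three pockets in a row along its y axis, at -70, 0 and +70 mm, each 14 mm deep with about 1 mm play around; one cell stands in each and shows 46 mm above the rack. Turned by up to 0.4 rad either way.
- cell_amber: Amber glass block 24 (x) x 34 (y) x 60 mm high, about 120 g, upright in one of the rack's pockets (which one varies), underside 10 mm above the table. Origin: centre of its underside, axes as the rack's. Faces at +x and -x (34 mm wide, 24 mm apart) are frosted white: fingers close on these. Faces at +y and -y (24 mm wide, 34 mm apart) are clear amber, for the light (either way round): do not touch.
- cell_spot (a point): Centre of the amber cell at the height of the ringed spot: 20 mm above its underside, on its upright axis. A black ring of 12 mm diameter marks the spot on both clear faces.
- cell_blue: Blue cell of the same size standing in another pocket of the rack. Leave it alone.
- cell_green: Green cell of the same size standing in another pocket of the rack. Leave it alone.
- tin: Closed paint tin, 76 mm diameter, 85 mm high, standing on the table. Origin at the centre of its underside. Leave it alone.
- sanding_block: Black rubber sanding block with cork sole, 65 x 100 x 30 mm, lying on the table. Origin at the centre of its underside. Leave it alone.
Not all that is in view belongs to the job. What is shaped like the cell_amber but pink is not meant.

How it is judged:
By the outcome, as a careful person would: the job done as asked, in the order asked, and still so for the second after the job is handed in, while the arm keeps its last pose, push and grip.
It also fails if it takes over 48 s, if anything falls off the work surface, if the arm or the gripper's body presses on something with over 40 N, if the wrist force passes 120 N, or if a joint passes its speed limit or range.

## Working session

There is one attempt and no reset: what is moved stays moved. The work goes in short steps, Python scripts to look and compute and a shell command to move; the robot and the scene stay as the last step left them, time stands still between calls to the robot, and variables do not carry over. Pictures are saved under pics/ and viewed, and the job is handed in when it is done.

```bash
mkdir -p pics; ls; python3 - <<'E'
from workcell import robot
import cv2,numpy as np
s=robot.read_state();print({k:np.round(v,3).tolist() for k,v in s.items()})
for c in ["scene","side"]:
    p,d=robot.camera(c);cv2.imwrite(f"pics/{c}0.png",p);np.save(f"{c}0.npy",d)
    print(c,np.round(robot.camera_params(c)["world_from_camera"],3).tolist())
    for t in ["bench","beam","shutter_tab","rack","cell_amber","cell_spot","cell_blue","cell_green"]:
        print(t,[(np.round(r["point"]).tolist(),round(r["p"],2)) for r in robot.pinpoint(c,t)][:4])
print(robot.read_state()["clock"])
E
```

```text
pics
{'clock': 0.0, 'q': [-1.341, 0.707, -0.028, 1.485, 0.022, 0.951, -0.075], 'joint_vel': [0.002, -0.001, -0.002, 0.001, -0.001, 0.0, 0.0], 'joint_torque': [-0.001, -88.321, 1.234, -23.617, 0.017, 0.007, 0.0], 'ee_pos': [0.154, 0.554, 0.206], 'tcp_rot': [0.796, 0.605, -0.0, 0.0], 'force': [0.789, 0.661, 0.618], 'torque': [0.003, -0.015, 0.012], 'finger_gap': 0.085}
scene [[-0.226, 0.53, -0.817, 1.538], [0.974, 0.129, -0.186, 0.221], [0.007, -0.838, -0.546, 0.744], [0.0, 0.0, 0.0, 1.0]]
bench [([241.0, 249.0], 0.55)]
beam [([239.0, 223.0], 0.95)]
shutter_tab [([260.0, 203.0], 0.51), ([450.0, 300.0], 0.51)]
rack [([416.0, 297.0], 0.56)]
cell_amber [([387.0, 281.0], 0.9), ([346.0, 288.0], 0.87), ([395.0, 257.0], 0.8), ([340.0, 262.0], 0.66)]
cell_spot [([389.0, 272.0], 0.98), ([346.0, 278.0], 0.92), ([340.0, 256.0], 0.73), ([397.0, 253.0], 0.59)]
cell_blue [([448.0, 300.0], 0.93)]
cell_green [([418.0, 290.0], 0.64)]
side [[-0.893, -0.287, 0.348, 0.283], [-0.451, 0.595, -0.665, 0.704], [-0.017, -0.751, -0.661, 0.766], [0.0, 0.0, 0.0, 1.0]]
bench [([420.0, 231.0], 0.71)]
beam [([426.0, 196.0], 0.9)]
shutter_tab [([408.0, 190.0], 0.53)]
rack [([307.0, 356.0], 0.84)]
cell_amber [([384.0, 358.0], 0.94), ([337.0, 330.0], 0.6), ([385.0, 300.0], 0.6), ([338.0, 294.0], 0.58)]
cell_spot [([382.0, 351.0], 0.8), ([338.0, 326.0], 0.77), ([388.0, 295.0], 0.77), ([340.0, 287.0], 0.59)]
cell_blue [([278.0, 380.0], 0.75)]
cell_green [([308.0, 355.0], 0.55)]
0.9
```

View pics/scene0.png

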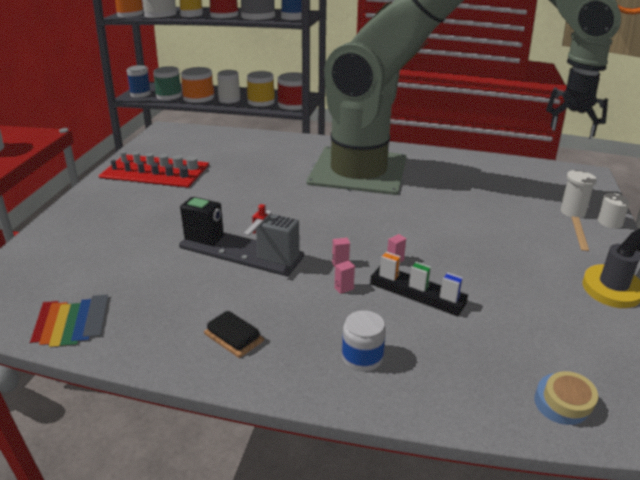

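View pics/side0.png

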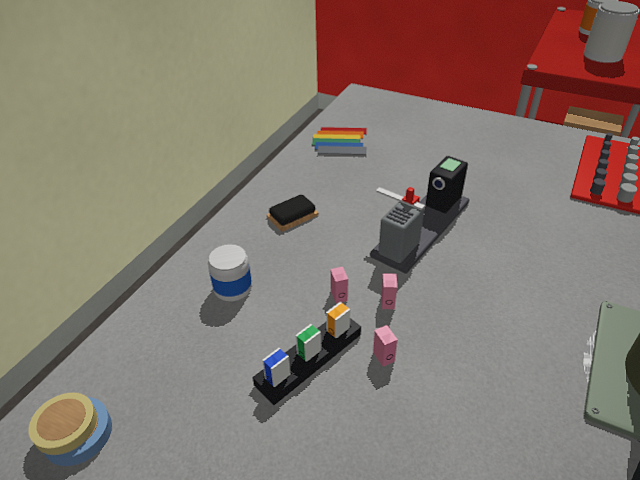

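The amber cell is at scene (390,266) and side (339,320), in the end pocket of the rack nearest the bench. The three look-alikes, at side (340,284), (389,290) and (385,345), are pink and stand free on the table. I'll confirm this with a crop and measure.

```bash
cat > h.py <<'E'
from workcell import robot
import cv2,numpy as np
def ray(c,px,P=None):
    P=P or robot.camera_params(c)
    K=np.array(P["K"]);D=np.array(P["distortion"]);T=np.array(P["world_from_camera"])
    u=cv2.undistortPoints(np.array([[px]],float),K,D)[0,0]
    return T[:3,3],T[:3,:3]@np.array([u[0],u[1],1.])
def atz(c,px,z,P=None):
    o,d=ray(c,px,P); return o+d*(z-o[2])/d[2]
def tri(c1,p1,c2,p2):
    A=np.zeros((3,3));b=np.zeros(3)
    for c,p in((c1,p1),(c2,p2)):
        o,d=ray(c,p);d=d/np.linalg.norm(d);M=np.eye(3)-np.outer(d,d);A+=M;b+=M@o
    return np.linalg.solve(A,b)
def proj(c,X,P=None):
    P=P or robot.camera_params(c)
    W=np.linalg.inv(np.array(P["world_from_camera"]))
    r,_=cv2.Rodrigues(W[:3,:3])
    return cv2.projectPoints(np.atleast_2d(X).astype(float),r,W[:3,3],np.array(P["K"]),np.array(P["distortion"]))[0][:,0]
def cloud(c,d,P=None):
    P=P or robot.camera_params(c)
    K=np.array(P["K"]);T=np.array(P["world_from_camera"])
    v,u=np.mgrid[0:480,0:640]
    n=cv2.undistortPoints(np.stack([u,v],-1).reshape(-1,1,2).astype(float),K,np.array(P["distortion"]))[:,0].reshape(480,640,2)
    X=np.dstack([n[...,0]*d,n[...,1]*d,d])
    return X@T[:3,:3].T+T[:3,3]
E
python3 - <<'E'
from h import *
print("beam",tri("scene",(239,223),"side",(426,196)), "bench",tri("scene",(241,249),"side",(420,231)))
print("tab",tri("scene",(260,205),"side",(408,190)))
print("rack",tri("scene",(416,297),"side",(307,356)))
print("blue",tri("scene",(448,300),"side",(278,380)))
for z in(.09,.0): print(atz("scene",(239,223),.09),atz("side",(426,196),.09))
a=cv2.imread("pics/scene0.png");b=cv2.imread("pics/side0.png")
x=cv2.resize(a[190:320,170:480],None,fx=2.5,fy=2.5,interpolation=3);cv2.imwrite("pics/sc.png",x)
x=cv2.resize(b[140:400,240:480],None,fx=2.3,fy=2.3,interpolation=3);cv2.imwrite("pics/si.png",x)
E
```

```text
beam [ 0.50631227 -0.19481119  0.08559932] bench [ 0.50378537 -0.19043185  0.00434317]
tab [ 0.52533091 -0.13198354  0.14402445]
rack [ 0.5731818   0.21835912 -0.00213003]
blue [0.58807293 0.28719668 0.01136304]
[ 0.52019329 -0.18660791  0.09      ] [ 0.50492872 -0.19708274  0.09      ]
[ 0.52019329 -0.18660791  0.09      ] [ 0.50492872 -0.19708274  0.09      ]
```

View pics/sc.png

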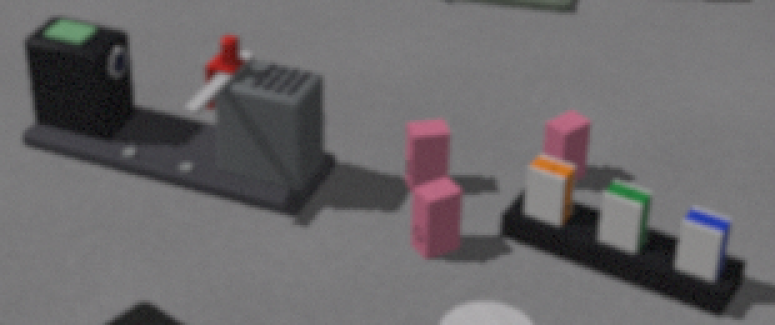

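View pics/si.png

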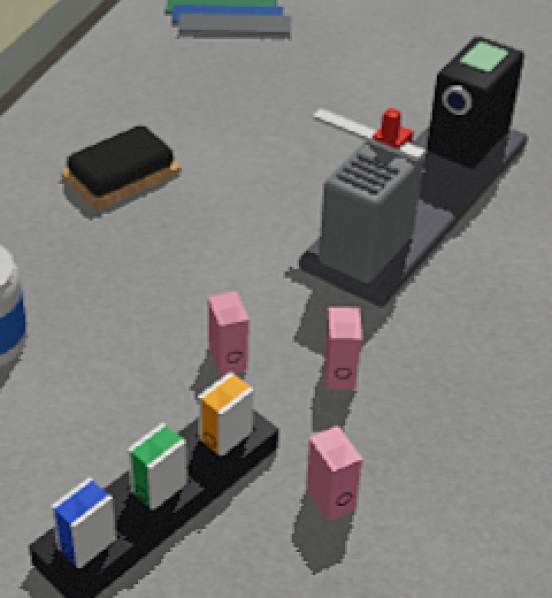

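Amber confirmed: orange glass with frosted white sides, in the rack pocket nearest the bench. Now I'll get poses from depth.

```bash
python3 - <<'E'
from h import *
im={c:cv2.imread(f"pics/{c}0.png") for c in("scene","side")}
for c in("side","scene"):
    C=cloud(c,np.load(c+"0.npy")); valid=np.load(c+"0.npy")>0
    hsv=cv2.cvtColor(im[c],cv2.COLOR_BGR2HSV)
    Z=C[...,2]
    t=valid&(C[...,0]>.3)&(C[...,0]<.8)&(C[...,1]>-.45)&(C[...,1]<.45)
    print(c,"table z",np.median(Z[t]))
    def rect(name,m):
        n,l,st,_=cv2.connectedComponentsWithStats(m.astype(np.uint8))
        for i in range(1,n):
            if st[i,4]<15: continue
            X=C[l==i]; r=cv2.minAreaRect(X[:,:2].astype(np.float32))
            print(name,"px",st[i,:4],"n",len(X),"ctr",np.round(r[0],4),"size",np.round(r[1],4),"ang",round(r[2],1),"z",np.round(np.percentile(Z[l==i],[5,50,95]),4))
    H,S,V=hsv[...,0],hsv[...,1],hsv[...,2]
    rect("benchtop",t&(Z>.1)&(Z<.119)&(C[...,1]<0))
    rect("celltop",t&(Z>.062)&(Z<.08)&(C[...,1]>.05)&(C[...,1]<.35)&~((H>160)&(S>60)&(S<170)))
    rect("pink",t&(Z>.015)&(H>160)&(S>60)&(S<170))
    rect("red",t&(Z>.1)&((H>170)|(H<6))&(S>170))
    rect("rack",t&(Z>.015)&(Z<.035)&(V<60)&(C[...,1]>.05)&(C[...,1]<.4))
    rect("low",t&(Z>.008)&(Z<.022)&(V<90)&(C[...,1]<0))
E
```

```text
side table z 0.0021754939223485037
benchtop px [430 156  38  28] n 660 ctr [ 0.4859 -0.2902] size [0.0914 0.0547] ang 80.0 z [0.1024 0.111  0.1152]
benchtop px [377 188  48  45] n 1042 ctr [ 0.5407 -0.0989] size [0.0968 0.1056] ang 89.0 z [0.1029 0.112  0.1172]
celltop px [209 254  40  27] n 340 ctr [0.7643 0.1512] size [0.0733 0.0378] ang 55.8 z [0.0629 0.0733 0.0791]
celltop px [326 302  24  22] n 300 ctr [0.5423 0.1569] size [0.0376 0.0257] ang 71.8 z [0.0635 0.071  0.0733]
celltop px [295 324  25  23] n 330 ctr [0.5651 0.2227] size [0.0359 0.027 ] ang 71.3 z [0.0638 0.0711 0.0738]
celltop px [262 348  27  25] n 359 ctr [0.5892 0.2884] size [0.0351 0.027 ] ang 70.0 z [0.0649 0.0714 0.0735]
pink px [331 267  17  32] n 444 ctr [0.5832 0.0679] size [0.025  0.0384] ang 44.3 z [0.0201 0.0526 0.0633]
pink px [382 274  16  31] n 422 ctr [0.4911 0.0408] size [0.0243 0.0385] ang 23.8 z [0.0188 0.0552 0.0631]
pink px [374 325  23  38] n 614 ctr [0.4511 0.1613] size [0.0253 0.0372] ang 50.6 z [0.0196 0.0527 0.0632]
red px [403 188  16  16] n 150 ctr [ 0.5196 -0.1352] size [0.0271 0.0246] ang
[... 1217 characters left out ...]
] size [0.0288 0.0405] ang 49.4 z [0.0269 0.0493 0.0611]
pink px [332 238  23  51] n 803 ctr [0.542  0.0531] size [0.129  0.0397] ang 16.9 z [0.0181 0.0448 0.061 ]
red px [254 205  12  14] n 85 ctr [ 0.5265 -0.1351] size [0.0212 0.0217] ang 75.9 z [0.1183 0.1245 0.1438]
rack px [371 268  96  43] n 964 ctr [0.5672 0.2222] size [0.2026 0.0578] ang 70.4 z [0.0165 0.0229 0.0257]
low px [179 232 125  43] n 1750 ctr [ 0.5079 -0.1935] size [0.2888 0.095 ] ang 80.5 z [0.0098 0.0151 0.0188]
low px [207 327   8   8] n 20 ctr [ 0.7951 -0.1533] size [0.0171 0.0034] ang 63.1 z [0.0122 0.0178 0.0211]
low px [252 334  12   9] n 45 ctr [ 0.7885 -0.0599] size [0.0091 0.0245] ang 68.2 z [0.0085 0.0111 0.0211]
```

Bench yaw is about -10°, origin about (0.505,-0.192). Rack yaw is about -19.5°, and the amber top centre is about (0.5425,0.156), at the rack's -70 mm pocket as expected. I'll write a helper that works out the tool-axis shifts.

```bash
cat >> h.py <<'E'
from scipy.spatial.transform import Rotation as R
def plan(target,yaw,n=None):
    """rows (rounded) to bring TCP to target with tool x at world angle yaw(deg), tool down"""
    s=robot.read_state();p=np.array(s["ee_pos"]);r=R.from_quat(s["tcp_rot"])
    g=R.from_euler("z",yaw,degrees=True)*R.from_euler("x",180,degrees=True)
    rv=(r.inv()*g).as_rotvec(degrees=True); D=np.array(target)-p
    m=max(1,int(np.ceil(max(np.linalg.norm(rv)/8.,np.linalg.norm(D)/.045)))) if n is None else n
    for i in range(m):
        d=r.inv().apply(D/m)*100; print(i,"dx,dy,dz",np.round(d,2),"w",np.round(rv/m,2))
        r=r*R.from_rotvec(rv/m,degrees=True)
    print("dist",np.round(D,4),"rotvec",np.round(rv,2),"clock",s["clock"],"F",np.round(s["force"],1),"gap",round(s["finger_gap"],4))
E
python3 - <<'E'
from h import *
plan((.42,.30,.24),30,10)
E
```

```text
0 dx,dy,dz [-1.73  3.24 -0.33] w [0.   0.   4.44]
1 dx,dy,dz [-1.48  3.36 -0.33] w [0.   0.   4.44]
2 dx,dy,dz [-1.21  3.47 -0.33] w [0.   0.   4.44]
3 dx,dy,dz [-0.94  3.55 -0.33] w [0.   0.   4.44]
4 dx,dy,dz [-0.66  3.61 -0.33] w [0.   0.   4.44]
5 dx,dy,dz [-0.38  3.65 -0.33] w [0.   0.   4.44]
6 dx,dy,dz [-0.09  3.67 -0.33] w [0.   0.   4.44]
7 dx,dy,dz [ 0.19  3.67 -0.33] w [0.   0.   4.44]
8 dx,dy,dz [ 0.47  3.64 -0.33] w [0.   0.   4.44]
9 dx,dy,dz [ 0.75  3.6  -0.33] w [0.   0.   4.44]
dist [ 0.2656 -0.2539  0.0334] rotvec [ 0.    0.   44.43] clock 0.9 F [ 1.  -0.9 -0. ] gap 0.0856
```

```bash
python3 -m pendant '[{"jaw":8.5,"dx":-1.7,"dy":3.2,"dz":-0.3,"wz":4.4},{"jaw":8.5,"dx":-1.5,"dy":3.4,"dz":-0.3,"wz":4.4},{"jaw":8.5,"dx":-1.2,"dy":3.5,"dz":-0.3,"wz":4.4},{"jaw":8.5,"dx":-0.9,"dy":3.6,"dz":-0.3,"wz":4.4},{"jaw":8.5,"dx":-0.7,"dy":3.6,"dz":-0.3,"wz":4.4},{"jaw":8.5,"dx":-0.4,"dy":3.6,"dz":-0.3,"wz":4.4},{"jaw":8.5,"dx":-0.1,"dy":3.7,"dz":-0.3,"wz":4.4},{"jaw":8.5,"dx":0.2,"dy":3.7,"dz":-0.3,"wz":4.4},{"jaw":8.5,"dx":0.5,"dy":3.6,"dz":-0.3,"wz":4.4},{"jaw":8.5,"dx":0.8,"dy":3.6,"dz":-0.3,"wz":4.4}]'
python3 - <<'E'
from h import *
plan((.47,.16,.26),-19.5)
E
```

```text
0 dx,dy,dz [-2.46  3.42 -0.45] w [0.   0.   7.83]
1 dx,dy,dz [-1.97  3.72 -0.45] w [0.   0.   7.83]
2 dx,dy,dz [-1.44  3.95 -0.45] w [0.   0.   7.83]
3 dx,dy,dz [-0.89  4.11 -0.45] w [0.   0.   7.83]
4 dx,dy,dz [-0.32  4.19 -0.45] w [0.   0.   7.83]
5 dx,dy,dz [ 0.25  4.2  -0.45] w [0.   0.   7.83]
6 dx,dy,dz [ 0.82  4.13 -0.45] w [0.   0.   7.83]
7 dx,dy,dz [ 1.37  3.98 -0.45] w [0.   0.   7.83]
8 dx,dy,dz [ 1.9   3.75 -0.45] w [0.   0.   7.83]
9 dx,dy,dz [ 2.4   3.46 -0.45] w [0.   0.   7.83]
10 dx,dy,dz [ 2.84  3.1  -0.45] w [0.   0.   7.83]
11 dx,dy,dz [ 3.24  2.68 -0.45] w [0.   0.   7.83]
dist [ 0.3156 -0.3939  0.0534] rotvec [ 0.    0.   93.93] clock 0.9 F [ 1.  -0.9 -0. ] gap 0.0856validation failed for argument at $[0]...
```

The call was refused before any motion, so I'll include all seven keys per row.

```bash
python3 -m pendant '[{"jaw":8.5,"dx":-1.7,"dy":3.2,"dz":-0.3,"wx":0,"wy":0,"wz":4.4}]'; echo "rc $?"
```

```text
clock: 1.0
ee_pos: [0.1776, 0.5305, 0.2089]
tcp_rot: [0.818, 0.576, -0.001, -0.001]
force: [1.0, 0.6, -0.2]
finger_gap: 0.085
rc 0
```

```bash
python3 -m pendant '[{"jaw":8.5,"dx":-1.5,"dy":3.4,"dz":-0.3,"wx":0,"wy":0,"wz":4.4},{"jaw":8.5,"dx":-1.2,"dy":3.5,"dz":-0.3,"wx":0,"wy":0,"wz":4.4},{"jaw":8.5,"dx":-0.9,"dy":3.6,"dz":-0.3,"wx":0,"wy":0,"wz":4.4},{"jaw":8.5,"dx":-0.7,"dy":3.6,"dz":-0.3,"wx":0,"wy":0,"wz":4.4},{"jaw":8.5,"dx":-0.4,"dy":3.6,"dz":-0.3,"wx":0,"wy":0,"wz":4.4},{"jaw":8.5,"dx":-0.1,"dy":3.7,"dz":-0.3,"wx":0,"wy":0,"wz":4.4},{"jaw":8.5,"dx":0.2,"dy":3.7,"dz":-0.3,"wx":0,"wy":0,"wz":4.4},{"jaw":8.5,"dx":0.5,"dy":3.6,"dz":-0.3,"wx":0,"wy":0,"wz":4.4},{"jaw":8.5,"dx":0.8,"dy":3.6,"dz":-0.3,"wx":0,"wy":0,"wz":4.4}]'
python3 - <<'E'
from h import *
plan((.47,.17,.27),-20,8)
T=np.array(robot.camera_params("wrist")["world_from_camera"]);s=robot.read_state()
print(R.from_quat(s["tcp_rot"]).inv().apply(T[:3,3]-s["ee_pos"]), (R.from_quat(s["tcp_rot"]).inv()*R.from_matrix(T[:3,:3])).as_matrix().round(2))
E
```

```text
clock: 1.9
ee_pos: [0.4225, 0.3003, 0.2368]
tcp_rot: [0.965, 0.261, 0.0, -0.0]
force: [0.6, -0.1, -0.6]
finger_gap: 0.0848
0 dx,dy,dz [-0.31  1.71 -0.41] w [-0.   -0.    6.28]
1 dx,dy,dz [-0.12  1.73 -0.41] w [-0.   -0.    6.28]
2 dx,dy,dz [ 0.07  1.73 -0.41] w [-0.   -0.    6.28]
3 dx,dy,dz [ 0.26  1.71 -0.41] w [-0.   -0.    6.28]
4 dx,dy,dz [ 0.45  1.67 -0.41] w [-0.   -0.    6.28]
5 dx,dy,dz [ 0.63  1.62 -0.41] w [-0.   -0.    6.28]
6 dx,dy,dz [ 0.8   1.54 -0.41] w [-0.   -0.    6.28]
7 dx,dy,dz [ 0.96  1.44 -0.41] w [-0.   -0.    6.28]
dist [ 0.0475 -0.1303  0.0332] rotvec [-1.000e-02 -1.000e-02  5.026e+01] clock 1.9 F [ 0.6 -0.1 -0.6] gap 0.0848
[-0.00070812 -0.08418207 -0.16811468] [[ 1.   -0.    0.  ]
 [ 0.    0.95  0.32]
 [-0.   -0.32  0.95]]
```

```bash
python3 - <<'E'
from h import *
plan((.55,.19,.26),-20,8)
E
```

```text
0 dx,dy,dz [ 0.68  1.99 -0.29] w [-0.   -0.    6.28]
1 dx,dy,dz [ 0.9   1.91 -0.29] w [-0.   -0.    6.28]
2 dx,dy,dz [ 1.1   1.8  -0.29] w [-0.   -0.    6.28]
3 dx,dy,dz [ 1.29  1.67 -0.29] w [-0.   -0.    6.28]
4 dx,dy,dz [ 1.46  1.52 -0.29] w [-0.   -0.    6.28]
5 dx,dy,dz [ 1.62  1.35 -0.29] w [-0.   -0.    6.28]
6 dx,dy,dz [ 1.76  1.16 -0.29] w [-0.   -0.    6.28]
7 dx,dy,dz [ 1.87  0.96 -0.29] w [-0.   -0.    6.28]
dist [ 0.1275 -0.1103  0.0232] rotvec [-1.000e-02 -1.000e-02  5.026e+01] clock 1.9 F [ 0.6 -0.1 -0.6] gap 0.0848
```

```bash
python3 -m pendant '[{"jaw":8.5,"dx":0.7,"dy":2.0,"dz":-0.3,"wx":0,"wy":0,"wz":6.3},{"jaw":8.5,"dx":0.9,"dy":1.9,"dz":-0.3,"wx":0,"wy":0,"wz":6.3},{"jaw":8.5,"dx":1.1,"dy":1.8,"dz":-0.3,"wx":0,"wy":0,"wz":6.3},{"jaw":8.5,"dx":1.3,"dy":1.7,"dz":-0.3,"wx":0,"wy":0,"wz":6.3},{"jaw":8.5,"dx":1.5,"dy":1.5,"dz":-0.3,"wx":0,"wy":0,"wz":6.3},{"jaw":8.5,"dx":1.6,"dy":1.3,"dz":-0.3,"wx":0,"wy":0,"wz":6.3},{"jaw":8.5,"dx":1.8,"dy":1.2,"dz":-0.3,"wx":0,"wy":0,"wz":6.3},{"jaw":8.5,"dx":1.9,"dy":1.0,"dz":-0.3,"wx":0,"wy":0,"wz":6.3},{"jaw":4.5,"dx":0,"dy":0,"dz":0,"wx":0,"wy":0,"wz":0},{"jaw":4.5,"dx":0,"dy":0,"dz":0,"wx":0,"wy":0,"wz":0}]'
cat > look.py <<'E'
from h import *
import sys
n=sys.argv[1]
P=robot.camera_params("wrist");p,d=robot.camera("wrist")
cv2.imwrite(f"pics/{n}.png",p);np.savez(n,d=d,T=np.array(P["world_from_camera"]))
C=cloud("wrist",d,P);Z=C[...,2];H,S,V=cv2.split(cv2.cvtColor(p,cv2.COLOR_BGR2HSV))
def rect(name,m,mn=60):
    k,l,st,_=cv2.connectedComponentsWithStats(m.astype(np.uint8))
    for i in range(1,k):
        if st[i,4]<mn: continue
        X=C[l==i]; r=cv2.minAreaRect(X[:,:2].astype(np.float32))
        print(name,"px",st[i,:4],"n",len(X),"ctr",np.round(r[0],4),"size",np.round(r[1],4),"ang",round(r[2],1),"z",np.round(np.percentile(X[:,2],[5,50,95]),4))
ok=d>.1
E
cat > l1.py <<'E'
exec(open("look.py").read())
rect("celltop",ok&(Z>.064)&(Z<.078)&(C[...,1]>.1)&~((H>160)&(S>60)))
rect("pinktop",ok&(Z>.055)&(Z<.066)&(H>160)&(S>50))
rect("rack",ok&(Z>.015)&(Z<.03)&(V<70)&(C[...,1]>.08))
rect("benchtop",ok&(Z>.1)&(Z<.116)&(C[...,1]<0))
E
python3 l1.py w1; python3 -c "
from h import *
print(robot.read_state()['ee_pos'],robot.read_state()['clock'])"
```

```text
clock: 2.9
ee_pos: [0.5502, 0.1909, 0.2604]
tcp_rot: [0.985, -0.173, -0.0, 0.0]
force: [-0.2, 0.5, -0.4]
finger_gap: 0.0587
celltop px [305  50  30  46] n 1377 ctr [0.5869 0.2874] size [0.034  0.0237] ang 70.1 z [0.0696 0.0709 0.0722]
celltop px [539 122  79  88] n 1173 ctr [0.7668 0.1459] size [0.0749 0.0469] ang 56.3 z [0.0652 0.0736 0.0776]
celltop px [306 139  29  41] n 1142 ctr [0.5637 0.2221] size [0.0342 0.024 ] ang 69.6 z [0.0693 0.0707 0.0719]
celltop px [307 217  27  38] n 971 ctr [0.5402 0.1561] size [0.0344 0.0236] ang 70.6 z [0.0692 0.0707 0.0719]
pinktop px [210 242  42  34] n 921 ctr [0.4505 0.1609] size [0.025  0.0343] ang 52.8 z [0.058  0.0605 0.0617]
pinktop px [369 283  42  34] n 789 ctr [0.5812 0.0659] size [0.0248 0.0348] ang 42.8 z [0.0569 0.0608 0.0622]
pinktop px [293 330  40  37] n 780 ctr [0.4902 0.0404] size [0.0249 0.0349] ang 24.3 z [0.057  0.0607 0.0619]
rack px [290  37  59 216] n 7485 ctr [0.5637 0.2218] size [0.2039 0.0519] ang 70.5 z [0.0234 0.0247 0.0261]
benchtop px [354 435  54  33] n 954 ctr [ 0.5263 -0.0601] size [0.0305 0.0493] ang 56.2 z [0.1012 0.109  0.1135]
[0.54988911 0.19134462 0.26044369] 2.95
```

View pics/w1.png

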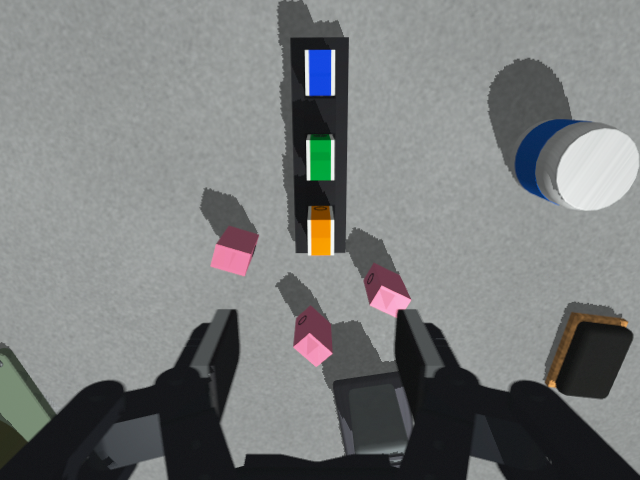

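The wrist picture shows amber at px (320,230), green (320,158), blue (320,73), and three pink blocks at (235,250), (388,290) and (313,337). Sizes come out at 34x24 mm as stated. Next is the bench view.

```bash
python3 - <<'E'
from h import *
plan((.515,-.13,.29),-10,8)
E
```

```text
0 dx,dy,dz [ 0.95  3.93 -0.37] w [-0.    0.   -1.23]
1 dx,dy,dz [ 0.87  3.95 -0.37] w [-0.    0.   -1.23]
2 dx,dy,dz [ 0.78  3.96 -0.37] w [-0.    0.   -1.23]
3 dx,dy,dz [ 0.7   3.98 -0.37] w [-0.    0.   -1.23]
4 dx,dy,dz [ 0.61  3.99 -0.37] w [-0.    0.   -1.23]
5 dx,dy,dz [ 0.53  4.01 -0.37] w [-0.    0.   -1.23]
6 dx,dy,dz [ 0.44  4.02 -0.37] w [-0.    0.   -1.23]
7 dx,dy,dz [ 0.35  4.02 -0.37] w [-0.    0.   -1.23]
dist [-0.0349 -0.3213  0.0296] rotvec [-0.01  0.03 -9.86] clock 2.95 F [-0.3  0.5  0.3] gap 0.0512
```

```bash
python3 -m pendant '[{"jaw":0,"dx":0.95,"dy":3.9,"dz":-0.4,"wx":0,"wy":0,"wz":-1.2},{"jaw":0,"dx":0.9,"dy":3.9,"dz":-0.4,"wx":0,"wy":0,"wz":-1.2},{"jaw":0,"dx":0.8,"dy":4.0,"dz":-0.4,"wx":0,"wy":0,"wz":-1.2},{"jaw":0,"dx":0.7,"dy":4.0,"dz":-0.4,"wx":0,"wy":0,"wz":-1.2},{"jaw":0,"dx":0.6,"dy":4.0,"dz":-0.4,"wx":0,"wy":0,"wz":-1.2},{"jaw":0,"dx":0.5,"dy":4.0,"dz":-0.4,"wx":0,"wy":0,"wz":-1.3},{"jaw":0,"dx":0.4,"dy":4.0,"dz":-0.4,"wx":0,"wy":0,"wz":-1.3},{"jaw":0,"dx":0.4,"dy":4.0,"dz":-0.3,"wx":0,"wy":0,"wz":-1.3},{"jaw":0,"dx":0,"dy":0,"dz":0,"wx":0,"wy":0,"wz":0}]'
cat > l2.py <<'E'
exec(open("look.py").read())
n=C[...,1]<0
rect("benchtop",n&ok&(Z>.104)&(Z<.1145),100)
rect("red",n&ok&(Z>.1)&((H>170)|(H<6))&(S>150))
rect("redtop",n&ok&(Z>.142)&((H>170)|(H<6))&(S>150),20)
rect("base",n&ok&(Z>.0125)&(Z<.022),100)
E
python3 l2.py w2; python3 -c "
from h import *
for t in ['beam','shutter_tab','bench']: print(t,robot.pinpoint('wrist',t)[:2])
print(robot.read_state()['ee_pos'],robot.read_state()['clock'])"
```

```text
clock: 3.85
ee_pos: [0.5134, -0.1344, 0.2923]
tcp_rot: [0.996, -0.089, 0.0, 0.001]
force: [0.9, 0.8, -0.2]
finger_gap: -0.0001
benchtop px [284 103  71  97] n 5446 ctr [ 0.5224 -0.0953] size [0.0798 0.0586] ang 80.0 z [0.1074 0.1107 0.1139]
red px [309 188  32  31] n 941 ctr [ 0.5195 -0.136 ] size [0.0261 0.0274] ang 80.5 z [0.1198 0.122  0.1466]
redtop px [317 196  17  18] n 292 ctr [ 0.5202 -0.1312] size [0.0141 0.0127] ang 79.9 z [0.1433 0.1458 0.1471]
base px [526  59  44  93] n 259 ctr [ 0.7566 -0.1   ] size [0.0924 0.008 ] ang 65.8 z [0.0142 0.019  0.0217]
base px [274 100  87 222] n 8570 ctr [ 0.5057 -0.1804] size [0.2571 0.0899] ang 80.0 z [0.0149 0.0167 0.0183]
beam [{'point': [317.9, 257.8], 'p': 0.64}]
shutter_tab [{'point': [324.3, 207.0], 'p': 0.75}]
bench [{'point': [318.3, 232.7], 'p': 0.66}]
[ 0.51469159 -0.12845506  0.29155884] 4.05
```

View pics/w2.png

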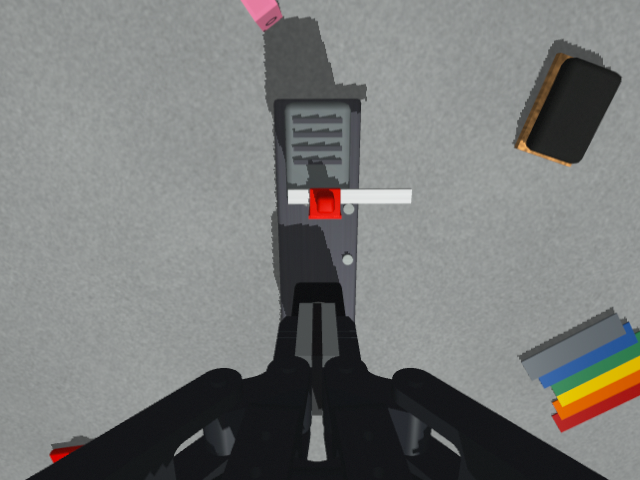

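```bash
python3 l2.py w3; python3 - <<'E'
from h import *
print(robot.read_state()['ee_pos'],robot.read_state()['clock'])
z=np.load("w3.npz");P=dict(robot.camera_params("wrist"))
p=cv2.imread("pics/w3.png");g=cv2.cvtColor(p,cv2.COLOR_BGR2GRAY)
C=cloud("wrist",z["d"],P);Z=C[...,2]
# precise: lamp house top only, exclude shutter: fit in bench axes yaw -10
a=np.radians(-10);bx=np.array([np.cos(a),np.sin(a)]);by=np.array([-np.sin(a),np.cos(a)])
def ext(m,nm):
    X=C[m][:,:2];u=X@bx;v=X@by;print(nm,"u",np.round(np.percentile(u,[.5,99.5]),4),"v",np.round(np.percentile(v,[.5,99.5]),4),len(u))
ok=(z["d"]>.1)
v=C[...,:2]@by
ext(ok&(Z>.107)&(Z<.114)&(C[...,1]<0)&(C[...,1]>-.115),"lamp")
ext(ok&(Z>.014)&(Z<.020)&(C[...,1]<0)&(C[...,0]<.6),"base")
H,S,V=cv2.split(cv2.cvtColor(p,cv2.COLOR_BGR2HSV))
red=((H>170)|(H<6))&(S>150)
ext(ok&red&(Z>.143),"tabtop"); ext(ok&red&(Z>.117)&(Z<.124),"plate")
ext(ok&(Z>.095)&(Z<.135)&(C[...,0]>.55)&(C[...,1]<-.1)&(C[...,1]>-.2),"rail")
E
```

```text
benchtop px [285 111  66  96] n 5375 ctr [ 0.5207 -0.0948] size [0.08   0.0551] ang 80.1 z [0.1071 0.1106 0.1139]
red px [309 196  32  31] n 940 ctr [ 0.5195 -0.1361] size [0.0264 0.0272] ang 80.7 z [0.1199 0.1219 0.1465]
redtop px [317 204  17  18] n 287 ctr [ 0.5203 -0.1309] size [0.0138 0.0127] ang 80.0 z [0.1437 0.1457 0.1471]
base px [525  68  44  92] n 253 ctr [ 0.757  -0.1003] size [0.0928 0.0094] ang 66.2 z [0.0142 0.0194 0.0217]
base px [274 106  87 215] n 8375 ctr [ 0.5067 -0.1747] size [0.2472 0.0901] ang 80.0 z [0.0149 0.0167 0.0183]
[ 0.51473693 -0.12845639  0.29156602] 4.1
lamp u [0.5031 0.5554] v [-0.0258  0.0355] 4220
base u [0.4851 0.5737] v [-0.2005  0.0395] 8131
tabtop u [0.5288 0.5415] v [-0.0454 -0.0318] 280
plate u [0.522  0.5485] v [-0.0569 -0.0307] 560
rail u [0.5655 0.6085] v [-0.045  -0.0328] 761
```

The picture shows the lamp house at (318,150), the red tab at (325,203), and the rail running right. Bench origin is about (0.503,-0.1955), yaw -10.0°, shutter about 6 mm open. Now the approach on the tab's -x side.

```bash
python3 - <<'E'
from h import *
plan((.4759,-.1232,.131),-10,4)
E
```

```text
0 dx,dy,dz [-0.98  0.04  4.01] w [-0.01  0.    0.02]
1 dx,dy,dz [-0.98  0.04  4.01] w [-0.01  0.    0.02]
2 dx,dy,dz [-0.98  0.04  4.01] w [-0.01  0.    0.02]
3 dx,dy,dz [-0.98  0.04  4.01] w [-0.01  0.    0.02]
dist [-0.0388  0.0053 -0.1606] rotvec [-0.03  0.01  0.06] clock 4.1 F [-0.2 -0.6  0.4] gap 0.0002
```

```bash
python3 -m pendant '[{"jaw":0,"dx":-3.9,"dy":0.15,"dz":0,"wx":0,"wy":0,"wz":0},{"jaw":0,"dx":0,"dy":0,"dz":4,"wx":0,"wy":0,"wz":0},{"jaw":0,"dx":0,"dy":0,"dz":4,"wx":0,"wy":0,"wz":0},{"jaw":0,"dx":0,"dy":0,"dz":4,"wx":0,"wy":0,"wz":0},{"jaw":0,"dx":0,"dy":0,"dz":4,"wx":0,"wy":0,"wz":0},{"jaw":0,"dx":0,"dy":0,"dz":0,"wx":0,"wy":0,"wz":0},{"jaw":0,"dx":0,"dy":0,"dz":0,"wx":0,"wy":0,"wz":0}]'
python3 l2.py w4
```

```text
clock: 4.8
ee_pos: [0.4761, -0.1241, 0.1325]
tcp_rot: [0.996, -0.087, -0.0, 0.0]
force: [-0.4, -0.7, 0.6]
finger_gap: -0.0
benchtop px [340 115 220 169] n 16958 ctr [ 0.5424 -0.0947] size [0.0817 0.1075] ang 86.7 z [0.1076 0.1108 0.114 ]
red px [375 266  66  55] n 3076 ctr [ 0.5186 -0.1359] size [0.027  0.0271] ang 79.4 z [0.1196 0.1285 0.1467]
redtop px [406 288  35  33] n 1013 ctr [ 0.5199 -0.1308] size [0.0143 0.0143] ang 80.9 z [0.1431 0.1458 0.1471]
base px [309 105 135 267] n 10251 ctr [ 0.5101 -0.1537] size [0.2059 0.0898] ang 80.2 z [0.0149 0.0168 0.0181]
base px [311 416  14  33] n 404 ctr [ 0.4429 -0.3108] size [0.0371 0.0115] ang 80.2 z [0.015  0.0168 0.0177]
```

View pics/w4.png

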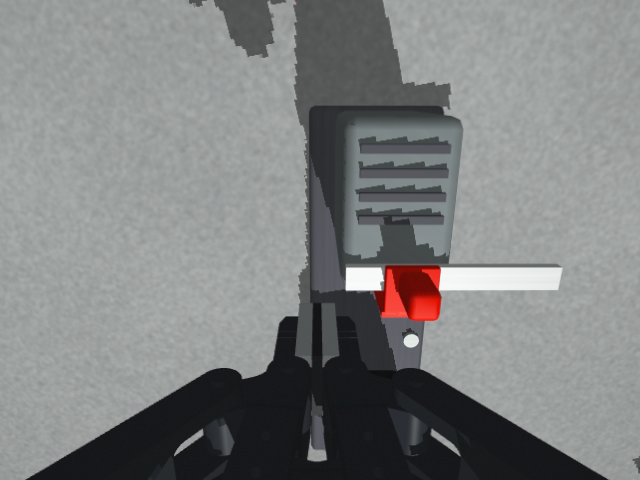

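The closed fingertips at (317,305) are level with the tab's post at (420,300), on its -x side. Pushing along tool +x.

```bash
python3 -m pendant '[{"jaw":0,"dx":1,"dy":0.05,"dz":0,"wx":0,"wy":0,"wz":0},{"jaw":0,"dx":1,"dy":0,"dz":0,"wx":0,"wy":0,"wz":0},{"jaw":0,"dx":0.8,"dy":0,"dz":0,"wx":0,"wy":0,"wz":0},{"jaw":0,"dx":0.8,"dy":0,"dz":0,"wx":0,"wy":0,"wz":0},{"jaw":0,"dx":0.8,"dy":0,"dz":0,"wx":0,"wy":0,"wz":0},{"jaw":0,"dx":0.8,"dy":0,"dz":0,"wx":0,"wy":0,"wz":0},{"jaw":0,"dx":0,"dy":0,"dz":0,"wx":0,"wy":0,"wz":0},{"jaw":0,"dx":0,"dy":0,"dz":0,"wx":0,"wy":0,"wz":0}]'
python3 l2.py w5|grep red
```

```text
clock: 5.65
ee_pos: [0.5268, -0.1342, 0.1315]
tcp_rot: [0.996, -0.088, -0.0, 0.0]
force: [-0.4, -0.4, -0.2]
finger_gap: 0.0003
red px [275 264  57  53] n 2434 ctr [ 0.5186 -0.1346] size [0.0276 0.0279] ang 83.3 z [0.1199 0.1229 0.1464]
redtop px [285 287  36  30] n 669 ctr [ 0.5206 -0.1285] size [0.0149 0.0143] ang 78.4 z [0.1428 0.1456 0.1473]
```

View pics/w5.png

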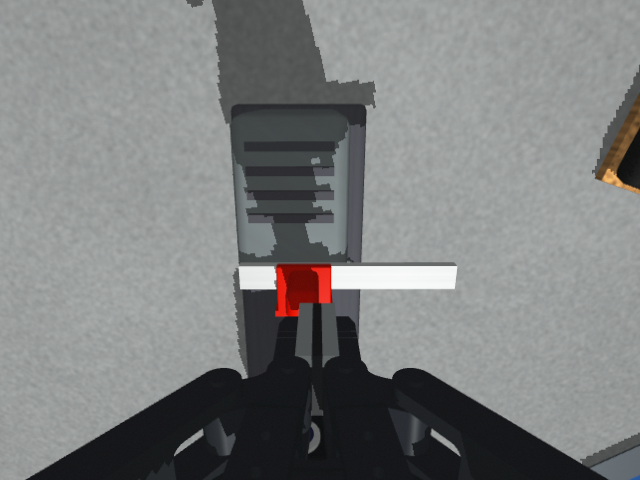

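The tab did not move and there was no force, so the fingers passed beside or above it. I'll check finger location against the tab.

```bash
python3 - <<'E'
from h import *
s=robot.read_state();P=robot.camera_params("wrist")
t=np.array(s["ee_pos"]);r=R.from_quat(s["tcp_rot"])
print("tcp px",proj("wrist",t),"depth",(np.linalg.inv(np.array(P["world_from_camera"]))@np.r_[t,1])[2])
z=np.load("w5.npz");C=cloud("wrist",z["d"],P)
for v in(296,300,304,308,315,330,350): print(v,[ (np.round(C[v,u],3).tolist(),round(float(z["d"][v,u]),3)) for u in(307,327)])
for c in("scene","side"):
    p,d=robot.camera(c);cv2.imwrite(f"pics/{c}1.png",p)
    print(proj(c,t))
p=cv2.imread("pics/side1.png")[120:280,330:500];cv2.imwrite("pics/side1c.png",cv2.resize(p,None,fx=3.5,fy=3.5,interpolation=3))
p=cv2.imread("pics/scene1.png")[130:280,170:330];cv2.imwrite("pics/scene1c.png",cv2.resize(p,None,fx=3.5,fy=3.5,interpolation=3))
E
```

```text
tcp px [[318.80557054 294.74379282]] depth 0.18606702815437887
296 [([0.523, -0.127, 0.146], 0.171), ([0.53, -0.14, 0.122], 0.197)]
300 [([0.523, -0.128, 0.147], 0.17), ([0.529, -0.142, 0.122], 0.197)]
304 [([0.524, -0.122, 0.163], 0.153), ([0.531, -0.124, 0.162], 0.154)]
308 [([0.524, -0.121, 0.167], 0.148), ([0.531, -0.123, 0.167], 0.149)]
315 [([0.524, -0.122, 0.17], 0.146), ([0.531, -0.123, 0.171], 0.145)]
330 [([0.525, -0.122, 0.181], 0.135), ([0.531, -0.124, 0.18], 0.137)]
350 [([0.525, -0.122, 0.192], 0.125), ([0.531, -0.123, 0.192], 0.125)]
[[259.62537821 210.97395607]]
[[407.66692678 193.44777404]]
```

View pics/side1c.png

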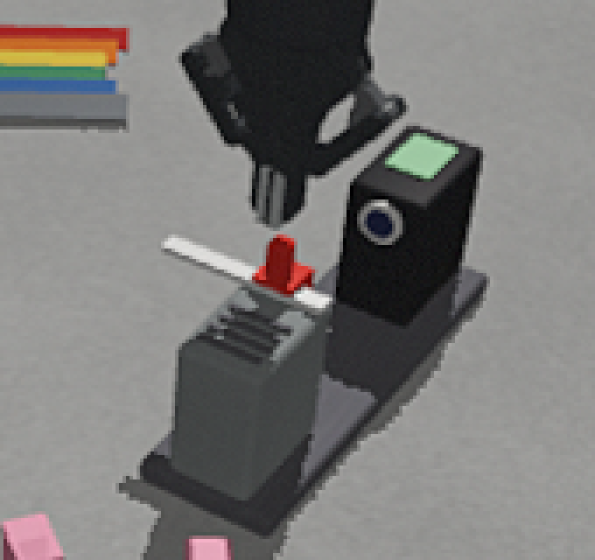

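View pics/scene1c.png

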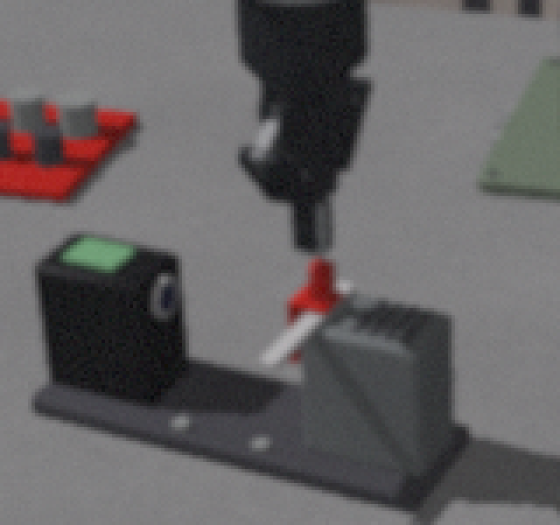

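The pictures show the fingertips ending above the tab. Tip bottom is at side about (407,184) and scene about (259,201), while the reported TCP projects 9 px lower. I'll measure the real tip height.

```bash
python3 - <<'E'
from h import *
s=robot.read_state();t=np.array(s["ee_pos"]);print(t,s["finger_gap"])
print(tri("scene",(258.9,201.4),"side",(407.1,184.3)))
for k in(.0,.01,.02,.025,.03,.035): print(k,proj("scene",t+[0,0,k]),proj("side",t+[0,0,k]))
E
```

```text
[ 0.52670722 -0.13413763  0.13166095] -3.984248435381417e-06
[ 0.52898354 -0.13310925  0.15524507]
0.0 [[259.62831664 210.9481759 ]] [[407.65048641 193.41404392]]
0.01 [[259.41842223 206.91904078]] [[408.10600974 189.32198199]]
0.02 [[259.20777936 202.8558471 ]] [[408.56753946 185.17788303]]
0.025 [[259.10218282 200.81141584]] [[408.80059505 183.08599803]]
0.03 [[258.99640599 198.75839562]] [[409.03519867 180.9807143 ]]
0.035 [[258.89045128 196.69676241]] [[409.27136624 178.86189831]]
```

The real tips lie about 23 mm short of the reported TCP; lateral agrees. I'll back off and descend 2.4 cm more.

```bash
python3 -m pendant '[{"jaw":0,"dx":-2.5,"dy":0,"dz":0,"wx":0,"wy":0,"wz":0},{"jaw":0,"dx":-2.5,"dy":0,"dz":0,"wx":0,"wy":0,"wz":0},{"jaw":0,"dx":0,"dy":-0.1,"dz":0,"wx":0,"wy":0,"wz":0},{"jaw":0,"dx":0,"dy":0,"dz":1.2,"wx":0,"wy":0,"wz":0},{"jaw":0,"dx":0,"dy":0,"dz":1.2,"wx":0,"wy":0,"wz":0},{"jaw":0,"dx":0,"dy":0,"dz":0,"wx":0,"wy":0,"wz":0}]'
python3 -m pendant '[{"jaw":0,"dx":0.8,"dy":0,"dz":0,"wx":0,"wy":0,"wz":0},{"jaw":0,"dx":0.8,"dy":0,"dz":0,"wx":0,"wy":0,"wz":0},{"jaw":0,"dx":0.6,"dy":0,"dz":0,"wx":0,"wy":0,"wz":0},{"jaw":0,"dx":0.6,"dy":0,"dz":0,"wx":0,"wy":0,"wz":0},{"jaw":0,"dx":0.6,"dy":0,"dz":0,"wx":0,"wy":0,"wz":0},{"jaw":0,"dx":0,"dy":0,"dz":0,"wx":0,"wy":0,"wz":0}]'
python3 l2.py w6|grep red
```

```text
clock: 6.4
ee_pos: [0.4777, -0.1243, 0.1067]
tcp_rot: [0.996, -0.088, -0.001, -0.0]
force: [-0.2, 0.3, 0.3]
finger_gap: -0.0001
clock: 7.0
ee_pos: [0.5121, -0.1305, 0.1076]
tcp_rot: [0.996, -0.088, 0.0, 0.0]
force: [0.5, -1.1, 0.1]
finger_gap: 0.0001
red px [336 288  63  67] n 3255 ctr [ 0.5312 -0.1381] size [0.0267 0.0275] ang 79.5 z [0.1202 0.1347 0.1468]
redtop px [355 318  39  37] n 1255 ctr [ 0.5318 -0.1329] size [0.0146 0.0144] ang 82.7 z [0.1431 0.1459 0.1471]
```

View pics/w6.png

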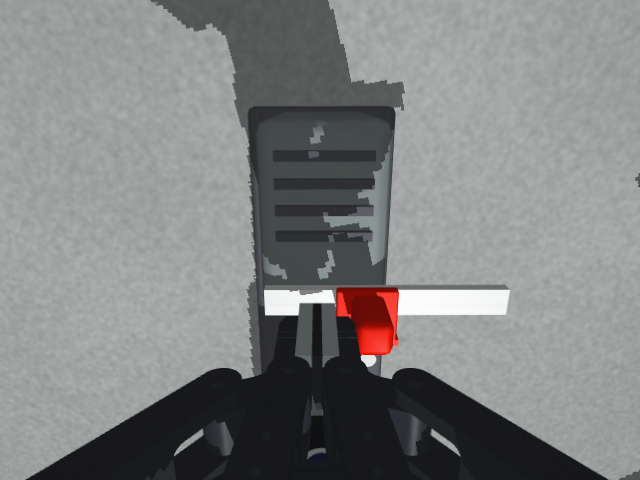

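The tab is moving: now about 17 mm open, with the finger against its -x side at (340,330). About 2.8 cm to go.

```bash
python3 -m pendant '[{"jaw":0,"dx":0.6,"dy":0,"dz":0,"wx":0,"wy":0,"wz":0},{"jaw":0,"dx":0.6,"dy":0,"dz":0,"wx":0,"wy":0,"wz":0},{"jaw":0,"dx":0.6,"dy":0,"dz":0,"wx":0,"wy":0,"wz":0},{"jaw":0,"dx":0.5,"dy":0,"dz":0,"wx":0,"wy":0,"wz":0},{"jaw":0,"dx":0.3,"dy":0,"dz":0,"wx":0,"wy":0,"wz":0},{"jaw":0,"dx":0,"dy":0,"dz":0,"wx":0,"wy":0,"wz":0},{"jaw":0,"dx":0,"dy":0,"dz":0,"wx":0,"wy":0,"wz":0}]'
python3 l2.py w7|grep red
for i in 1; do python3 -m pendant '[{"jaw":0,"dx":0.1,"dy":0,"dz":0,"wx":0,"wy":0,"wz":0},{"jaw":0,"dx":0.1,"dy":0,"dz":0,"wx":0,"wy":0,"wz":0},{"jaw":0,"dx":0,"dy":0,"dz":0,"wx":0,"wy":0,"wz":0}]'; done
python3 l2.py w8|grep red
```

```text
clock: 7.75
ee_pos: [0.5371, -0.1349, 0.1076]
tcp_rot: [0.996, -0.088, 0.0, 0.0]
force: [0.0, 0.2, 0.4]
finger_gap: -0.0001
red px [336 288  63  67] n 3268 ctr [ 0.5564 -0.1426] size [0.028  0.0263] ang 83.4 z [0.1201 0.1346 0.1467]
redtop px [355 317  39  38] n 1264 ctr [ 0.5568 -0.1372] size [0.0144 0.0145] ang 81.9 z [0.1431 0.1459 0.1471]
clock: 8.1
ee_pos: [0.539, -0.1352, 0.1076]
tcp_rot: [0.996, -0.088, -0.0, 0.0]
force: [-1.2, -0.1, 0.2]
finger_gap: -0.0
red px [335 288  63  67] n 3204 ctr [ 0.5578 -0.1428] size [0.0279 0.0263] ang 82.5 z [0.1202 0.1338 0.1468]
redtop px [351 317  41  38] n 1214 ctr [ 0.5579 -0.1374] size [0.0144 0.015 ] ang 80.5 z [0.143  0.1459 0.1471]
```

```bash
python3 -m pendant '[{"jaw":0,"dx":0.1,"dy":0,"dz":0,"wx":0,"wy":0,"wz":0},{"jaw":0,"dx":0.1,"dy":0,"dz":0,"wx":0,"wy":0,"wz":0},{"jaw":0,"dx":0,"dy":0,"dz":0,"wx":0,"wy":0,"wz":0}]'
python3 l2.py w9|grep red
```

```text
clock: 8.45
ee_pos: [0.5395, -0.1353, 0.1074]
tcp_rot: [0.996, -0.088, -0.002, -0.0]
force: [-10.5, 1.8, 6.8]
finger_gap: 0.0003
red px [334 288  63  67] n 3166 ctr [ 0.5581 -0.1428] size [0.0272 0.0261] ang 81.7 z [0.1202 0.1335 0.1467]
redtop px [353 317  38  38] n 1172 ctr [ 0.5588 -0.1376] size [0.0148 0.0133] ang 84.2 z [0.1432 0.1459 0.1471]
```

The stop is reached: TCP stalled, force 10.5 N, tab u gives about 45 mm opening. Backing off and lifting.

```bash
python3 -m pendant '[{"jaw":0,"dx":-1,"dy":0,"dz":0,"wx":0,"wy":0,"wz":0},{"jaw":0,"dx":-1.5,"dy":0,"dz":0,"wx":0,"wy":0,"wz":0},{"jaw":0,"dx":0,"dy":0,"dz":-2,"wx":0,"wy":0,"wz":0},{"jaw":0,"dx":0,"dy":0,"dz":-4,"wx":0,"wy":0,"wz":0},{"jaw":0,"dx":0,"dy":0,"dz":-4,"wx":0,"wy":0,"wz":0},{"jaw":0,"dx":0,"dy":0,"dz":0,"wx":0,"wy":0,"wz":0}]'
python3 - <<'E'
from h import *
plan((.5408,.158,.18),-19.7,8)
E
```

```text
clock: 9.1
ee_pos: [0.518, -0.1319, 0.2119]
tcp_rot: [0.996, -0.088, 0.003, 0.001]
force: [0.2, 0.4, -1.1]
finger_gap: 0.0002
0 dx,dy,dz [-0.36 -3.62  0.39] w [-0.   -0.05  1.2 ]
1 dx,dy,dz [-0.43 -3.61  0.39] w [-0.   -0.05  1.2 ]
2 dx,dy,dz [-0.51 -3.6   0.4 ] w [-0.   -0.05  1.2 ]
3 dx,dy,dz [-0.58 -3.59  0.4 ] w [-0.   -0.05  1.2 ]
4 dx,dy,dz [-0.66 -3.58  0.4 ] w [-0.   -0.05  1.2 ]
5 dx,dy,dz [-0.73 -3.56  0.4 ] w [-0.   -0.05  1.2 ]
6 dx,dy,dz [-0.81 -3.54  0.4 ] w [-0.   -0.05  1.2 ]
7 dx,dy,dz [-0.88 -3.53  0.4 ] w [-0.   -0.05  1.2 ]
dist [ 0.0228  0.2899 -0.0319] rotvec [-0.   -0.39  9.62] clock 9.1 F [ 0.2  0.4 -1.1] gap 0.0002
```

```bash
python3 -m pendant '[{"jaw":4.6,"dx":-0.35,"dy":-3.6,"dz":0,"wx":0,"wy":0,"wz":1.2},{"jaw":4.6,"dx":-0.45,"dy":-3.6,"dz":0,"wx":0,"wy":0,"wz":1.2},{"jaw":4.6,"dx":-0.5,"dy":-3.6,"dz":0,"wx":0,"wy":0,"wz":1.2},{"jaw":4.6,"dx":-0.6,"dy":-3.6,"dz":0,"wx":0,"wy":0,"wz":1.2},{"jaw":4.6,"dx":-0.65,"dy":-3.6,"dz":0.4,"wx":0,"wy":0,"wz":1.2},{"jaw":4.6,"dx":-0.7,"dy":-3.6,"dz":0.8,"wx":0,"wy":0,"wz":1.2},{"jaw":4.6,"dx":-0.8,"dy":-3.5,"dz":1,"wx":0,"wy":0,"wz":1.2},{"jaw":4.6,"dx":-0.9,"dy":-3.5,"dz":1,"wx":0,"wy":0,"wz":1.2},{"jaw":4.6,"dx":0,"dy":0,"dz":0,"wx":0,"wy":0,"wz":0},{"jaw":4.6,"dx":0,"dy":0,"dz":0,"wx":0,"wy":0,"wz":0}]'
python3 l1.py w10
python3 - <<'E'
from h import *
plan((.540,.156,.12),-19.6,2)
E
```

```text
clock: 10.1
ee_pos: [0.5388, 0.1588, 0.1752]
tcp_rot: [0.985, -0.17, -0.0, 0.0]
force: [-0.4, -1.2, -0.1]
finger_gap: 0.0461
celltop px [301   0  42  36] n 1418 ctr [0.5843 0.2799] size [0.0182 0.0241] ang 71.2 z [0.0692 0.0707 0.072 ]
celltop px [611  95  29  96] n 1562 ctr [0.7496 0.14  ] size [0.064  0.0187] ang 84.6 z [0.0649 0.072  0.0774]
celltop px [303  98  38  54] n 2028 ctr [0.5635 0.2215] size [0.0328 0.0239] ang 70.4 z [0.0696 0.0708 0.072 ]
celltop px [304 203  35  50] n 1718 ctr [0.5401 0.1561] size [0.0346 0.0239] ang 70.6 z [0.0693 0.0708 0.0718]
pinktop px [178 235  53  45] n 1560 ctr [0.4504 0.1609] size [0.025 0.034] ang 52.4 z [0.058  0.0605 0.0617]
pinktop px [388 290  50  42] n 960 ctr [0.5828 0.0674] size [0.0203 0.035 ] ang 42.0 z [0.0567 0.0608 0.0619]
pinktop px [286 348  50  47] n 1242 ctr [0.4897 0.0401] size [0.0254 0.0351] ang 24.5 z [0.0568 0.0607 0.0618]
rack px [283   0  76 250] n 11208 ctr [0.56   0.2117] size [0.1817 0.0522] ang 70.4 z [0.0235 0.0248 0.026 ]
0 dx,dy,dz [0.08 0.07 2.78] w [ 0.02 -0.01 -0.04]
1 dx,dy,dz [0.08 0.07 2.78] w [ 0.02 -0.01 -0.04]
dist [ 0.001  -0.0019 -0.0556] rotvec [ 0.03 -0.02 -0.08] clock 10.15 F [ 0.  -0.6  0.3] gap 0.0458
```

View pics/w10.png

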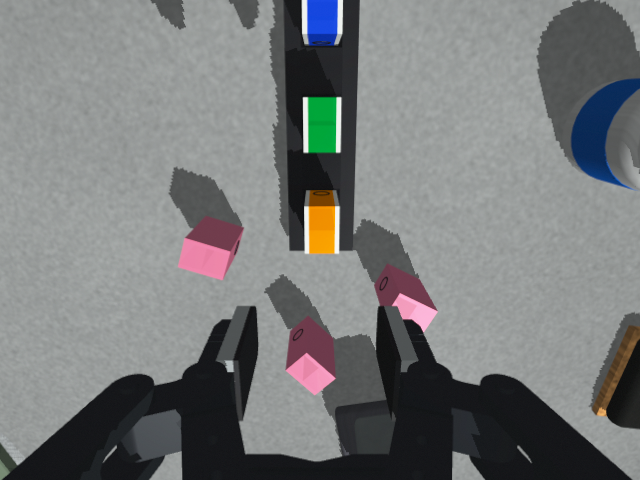

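Amber is at (320,225), ready between the fingers (tips at (252,308) and (382,308)). Pinks are clear at (211,247), (405,298) and (310,357). I'll centre and go down partway.

```bash
python3 -m pendant '[{"jaw":4.6,"dx":0.15,"dy":0.15,"dz":3,"wx":0,"wy":0,"wz":0},{"jaw":4.6,"dx":0,"dy":0,"dz":3,"wx":0,"wy":0,"wz":0},{"jaw":4.6,"dx":0,"dy":0,"dz":3,"wx":0,"wy":0,"wz":0},{"jaw":4.6,"dx":0,"dy":0,"dz":0,"wx":0,"wy":0,"wz":0},{"jaw":4.6,"dx":0,"dy":0,"dz":0,"wx":0,"wy":0,"wz":0}]'
python3 l1.py w11|head -3
python3 - <<'E'
from h import *
z=np.load("w11.npz");C=cloud("wrist",z["d"]);
for u in(235,245,250,255,375,383,390,400): print(u,[np.round(C[v,u],3).tolist() for v in(300,306,310,316,325)])
plan((.5401,.1561,.02),-19.6,2)
E
```

```text
clock: 10.65
ee_pos: [0.5403, 0.1557, 0.0866]
tcp_rot: [0.985, -0.171, 0.0, 0.0]
force: [-0.5, 0.2, 1.0]
finger_gap: 0.0455
celltop px [289  90  58  81] n 4454 ctr [0.5634 0.2217] size [0.0338 0.0241] ang 70.5 z [0.0697 0.0708 0.0719]
celltop px [293 241  51  70] n 3388 ctr [0.54  0.156] size [0.0347 0.0241] ang 70.4 z [0.069  0.0707 0.0717]
pinktop px [120 283  75  61] n 2976 ctr [0.4503 0.1609] size [0.026  0.0349] ang 52.2 z [0.0572 0.0605 0.0616]
235 [[0.471, 0.131, 0.0], [0.47, 0.127, 0.001], [0.516, 0.177, 0.123], [0.516, 0.176, 0.126], [0.518, 0.176, 0.133]]
245 [[0.478, 0.129, 0.002], [0.518, 0.176, 0.119], [0.519, 0.175, 0.121], [0.52, 0.176, 0.127], [0.52, 0.175, 0.132]]
250 [[0.481, 0.127, 0.001], [0.52, 0.175, 0.119], [0.521, 0.175, 0.123], [0.521, 0.175, 0.127], [0.521, 0.173, 0.129]]
255 [[0.485, 0.127, 0.003], [0.521, 0.173, 0.117], [0.521, 0.172, 0.118], [0.52, 0.17, 0.119], [0.519, 0.167, 0.119]]
375 [[0.562, 0.099, 0.001], [0.56, 0.094, 0.001], [0.559, 0.091, 0.001], [0.558, 0.087, 0.001], [0.556, 0.08, 0.001]]
383 [[0.567, 0.097, 0.002], [0.566, 0.159, 0.119], [0.566, 0.159, 0.123], [0.567, 0.235, 0.255], [0.564, 0.157, 0.129]]
390 [[0.571, 0.095, 0.001], [0.569, 0.158, 0.119], [0.568, 0.158, 0.123], [0.567, 0.158, 0.126], [0.566, 0.159, 0.133]]
400 [[0.578, 0.093, 0.001], [0.576, 0.089, 0.001], [0.576, 0.086, 0.002], [0.571, 0.158, 0.128], [0.57, 0.158, 0.133]]
0 dx,dy,dz [-0.03  0.    3.36] w [-0.02 -0.04 -0.06]
1 dx,dy,dz [-0.03  0.    3.36] w [-0.02 -0.04 -0.06]
dist [-0.0005  0.0001 -0.0671] rotvec [-0.03 -0.08 -0.12] clock 10.7 F [ 0.2  0.7 -0.1] gap 0.0459
```

View pics/w11.png

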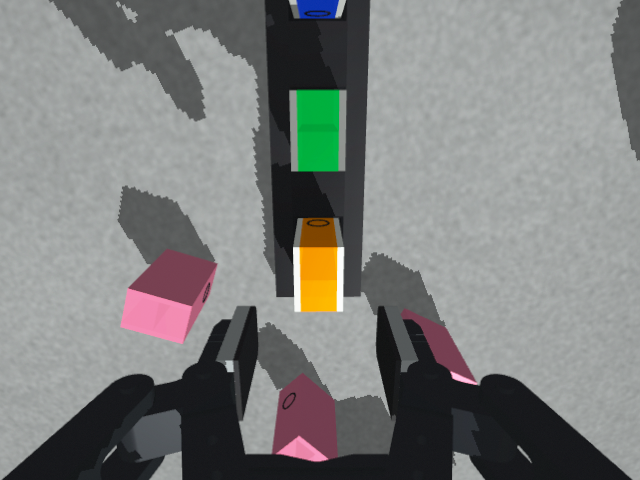

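Finger tips measure z≈0.117 at TCP 0.0867, so they are 30 mm short at this opening. The right pink block (440,350) is beyond the finger. Going down 7.6 cm puts the tips just above the rack top.

```bash
python3 -m pendant '[{"jaw":4.6,"dx":0,"dy":0,"dz":2.5,"wx":0,"wy":0,"wz":0},{"jaw":4.6,"dx":0,"dy":0,"dz":2.5,"wx":0,"wy":0,"wz":0},{"jaw":4.6,"dx":0,"dy":0,"dz":1.5,"wx":0,"wy":0,"wz":0},{"jaw":4.6,"dx":0,"dy":0,"dz":1.1,"wx":0,"wy":0,"wz":0},{"jaw":4.6,"dx":0,"dy":0,"dz":0,"wx":0,"wy":0,"wz":0},{"jaw":4.6,"dx":0,"dy":0,"dz":0,"wx":0,"wy":0,"wz":0}]'
python3 l1.py w12|head -3
python3 - <<'E'
from h import *
for c in("side","scene"):
    p,d=robot.camera(c);cv2.imwrite(f"pics/{c}2.png",p)
a=cv2.imread("pics/side2.png")[220:400,250:430];b=cv2.imread("pics/scene2.png")[180:320,310:490]
cv2.imwrite("pics/c2.png",np.hstack([cv2.resize(a,(400,400)),cv2.resize(b,(400,400))]))
E
```

```text
clock: 11.3
ee_pos: [0.5404, 0.1566, 0.0107]
tcp_rot: [0.985, -0.171, 0.001, -0.0]
force: [-0.8, 0.4, 0.1]
finger_gap: 0.0462
celltop px [271  87  98 133] n 12266 ctr [0.5632 0.2216] size [0.0341 0.0243] ang 70.6 z [0.0698 0.0708 0.0718]
celltop px [280 323  80 104] n 7883 ctr [0.5398 0.1558] size [0.036  0.0242] ang 70.4 z [0.0671 0.0708 0.0717]
celltop px [197 336  52  85] n 1695 ctr [0.5111 0.1671] size [0.0242 0.0143] ang 70.1 z [0.0649 0.0722 0.0768]
```

View pics/w12.png

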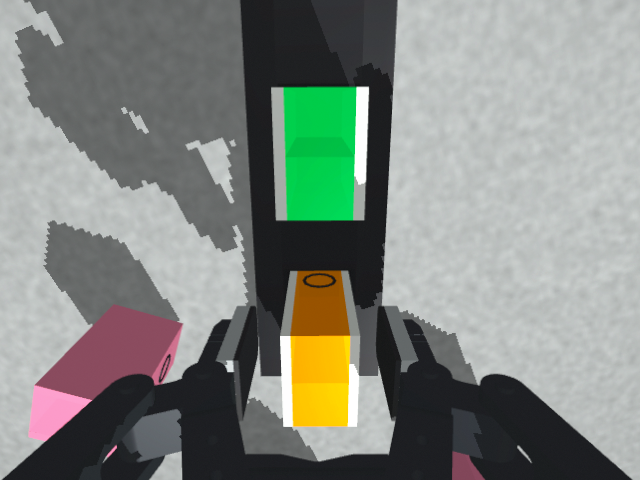

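View pics/c2.png

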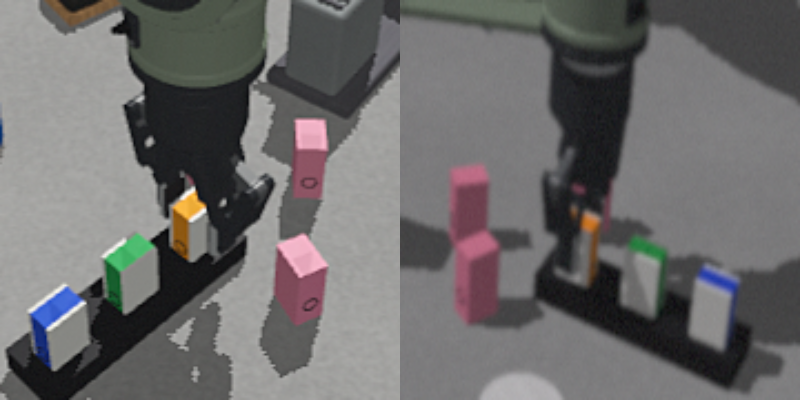

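The cell at (320,350) stands midway between the pads, which flank its white faces. Closing.

```bash
python3 -m pendant '[{"jaw":0,"dx":0,"dy":0,"dz":0,"wx":0,"wy":0,"wz":0},{"jaw":0,"dx":0,"dy":0,"dz":0,"wx":0,"wy":0,"wz":0},{"jaw":0,"dx":0,"dy":0,"dz":0,"wx":0,"wy":0,"wz":0},{"jaw":0,"dx":0,"dy":0,"dz":0,"wx":0,"wy":0,"wz":0},{"jaw":0,"dx":0,"dy":0,"dz":0,"wx":0,"wy":0,"wz":0},{"jaw":0,"dx":0,"dy":0,"dz":0,"wx":0,"wy":0,"wz":0}]'
python3 l1.py w13|head -3
```

```text
clock: 12.05
ee_pos: [0.5402, 0.1566, 0.0101]
tcp_rot: [0.985, -0.171, 0.0, -0.0]
force: [-0.2, -1.3, 6.8]
finger_gap: 0.0239
celltop px [271  87  99 134] n 12436 ctr [0.5632 0.2216] size [0.0342 0.0244] ang 70.4 z [0.0698 0.0708 0.0718]
celltop px [229 323 173 105] n 10143 ctr [0.5386 0.1564] size [0.036  0.0508] ang 69.7 z [0.066  0.0709 0.0739]
pinktop px [ 28 375  99  71] n 4144 ctr [0.4483 0.1624] size [0.0266 0.0311] ang 52.7 z [0.0562 0.0604 0.0614]
```

View pics/w13.png

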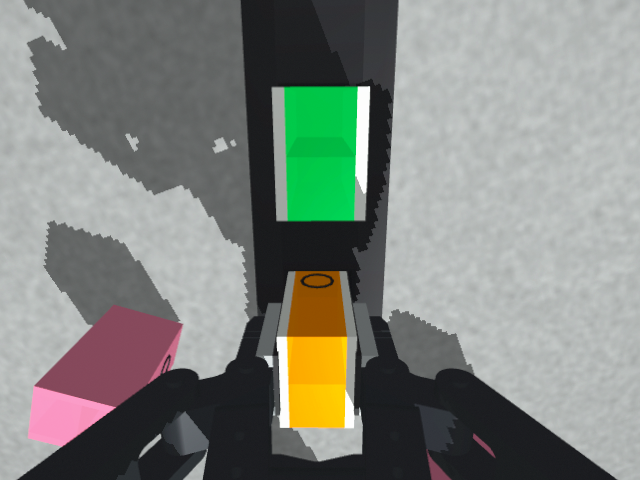

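Gripped: gap 23.9 mm, pads on the white faces only. Lifting straight up.

```bash
python3 -m pendant '[{"jaw":0,"dx":0,"dy":0,"dz":-0.5,"wx":0,"wy":0,"wz":0},{"jaw":0,"dx":0,"dy":0,"dz":-1,"wx":0,"wy":0,"wz":0},{"jaw":0,"dx":0,"dy":0,"dz":-1.5,"wx":0,"wy":0,"wz":0},{"jaw":0,"dx":0,"dy":0,"dz":-3,"wx":0,"wy":0,"wz":0},{"jaw":0,"dx":0,"dy":0,"dz":-3,"wx":0,"wy":0,"wz":0},{"jaw":0,"dx":0,"dy":0,"dz":-3,"wx":0,"wy":0,"wz":0},{"jaw":0,"dx":0,"dy":0,"dz":-3,"wx":0,"wy":0,"wz":0},{"jaw":0,"dx":0,"dy":0,"dz":-1,"wx":0,"wy":0,"wz":0},{"jaw":0,"dx":0,"dy":0,"dz":0,"wx":0,"wy":0,"wz":0}]'
python3 l1.py w14
python3 - <<'E'
from h import *
plan((.5031,-.1955,.17),-10,12)
E
```

```text
clock: 13.0
ee_pos: [0.54, 0.1568, 0.1709]
tcp_rot: [0.985, -0.171, 0.001, -0.001]
force: [-0.6, 0.3, -1.8]
finger_gap: 0.0235
celltop px [297   0  42  32] n 1309 ctr [0.5838 0.279 ] size [0.0159 0.0242] ang 70.2 z [0.0688 0.0707 0.072 ]
celltop px [611  93  29  96] n 1560 ctr [0.7489 0.1407] size [0.0627 0.0178] ang 84.2 z [0.065  0.0719 0.0774]
celltop px [299  95  39  56] n 2144 ctr [0.5634 0.2217] size [0.0336 0.0239] ang 71.0 z [0.0696 0.0707 0.0719]
pinktop px [173 236  55  45] n 1627 ctr [0.4505 0.161 ] size [0.0252 0.0343] ang 52.0 z [0.0578 0.0605 0.0616]
pinktop px [381 291  56  46] n 1455 ctr [0.5812 0.0658] size [0.025  0.0352] ang 43.7 z [0.057  0.0608 0.0619]
rack px [279   0  77 251] n 12248 ctr [0.5595 0.2105] size [0.1802 0.052 ] ang 70.5 z [0.0234 0.0247 0.026 ]
0 dx,dy,dz [ 0.7   2.87 -0.  ] w [-0.    0.   -0.81]
1 dx,dy,dz [ 0.66  2.88 -0.  ] w [-0.    0.   -0.81]
2 dx,dy,dz [ 0.62  2.88 -0.  ] w [-0.    0.   -0.81]
3 dx,dy,dz [ 0.58  2.89 -0.  ] w [-0.    0.   -0.81]
4 dx,dy,dz [ 0.54  2.9  -0.  ] w [-0.    0.   -0.81]
5 dx,dy,dz [ 0.5   2.91 -0.  ] w [-0.    0.   -0.81]
6 dx,dy,dz [ 0.46  2.91 -0.  ] w [-0.    0.   -0.81]
7 dx,dy,dz [ 0.42  2.92 -0.  ] w [-0.    0.   -0.81]
8 dx,dy,dz [ 0.38  2.93 -0.  ] w [-0.    0.   -0.81]
9 dx,dy,dz [ 0.33  2.93 -0.  ] w [-0.    0.   -0.81]
10 dx,dy,dz [ 0.29  2.94 -0.  ] w [-0.    0.   -0.81]
11 dx,dy,dz [ 0.25  2.94 -0.  ] w [-0.    0.   -0.81]
dist [-0.0364 -0.3522  0.0004] rotvec [-0.01  0.01 -9.67] clock 13.05 F [ 0.2 -0.1 -1.1] gap 0.0235
```

View pics/w14.png

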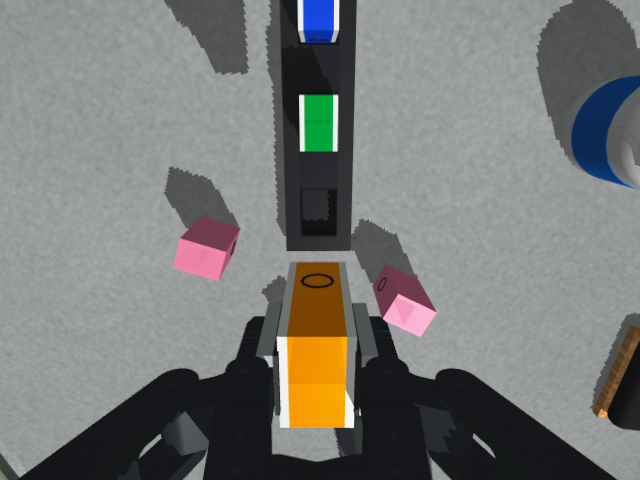

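Cell lifted, pocket at (318,212) empty, neighbours in place. Carrying to above the beam.

```bash
python3 -m pendant '[{"jaw":0,"dx":0.7,"dy":2.9,"dz":0,"wx":0,"wy":0,"wz":-0.8},{"jaw":0,"dx":0.7,"dy":2.9,"dz":0,"wx":0,"wy":0,"wz":-0.8},{"jaw":0,"dx":0.6,"dy":2.9,"dz":0,"wx":0,"wy":0,"wz":-0.8},{"jaw":0,"dx":0.6,"dy":2.9,"dz":0,"wx":0,"wy":0,"wz":-0.8},{"jaw":0,"dx":0.5,"dy":2.9,"dz":0,"wx":0,"wy":0,"wz":-0.8},{"jaw":0,"dx":0.5,"dy":2.9,"dz":0,"wx":0,"wy":0,"wz":-0.8},{"jaw":0,"dx":0.5,"dy":2.9,"dz":0,"wx":0,"wy":0,"wz":-0.8},{"jaw":0,"dx":0.4,"dy":2.9,"dz":0,"wx":0,"wy":0,"wz":-0.8},{"jaw":0,"dx":0.4,"dy":2.9,"dz":0,"wx":0,"wy":0,"wz":-0.8},{"jaw":0,"dx":0.3,"dy":2.9,"dz":0,"wx":0,"wy":0,"wz":-0.8}]'
python3 -m pendant '[{"jaw":0,"dx":0.3,"dy":2.9,"dz":0,"wx":0,"wy":0,"wz":-0.8},{"jaw":0,"dx":0.2,"dy":2.9,"dz":0,"wx":0,"wy":0,"wz":-0.8},{"jaw":0,"dx":0,"dy":0,"dz":0,"wx":0,"wy":0,"wz":0},{"jaw":0,"dx":0,"dy":0,"dz":0,"wx":0,"wy":0,"wz":0},{"jaw":0,"dx":0,"dy":0,"dz":0,"wx":0,"wy":0,"wz":0}]'
python3 l2.py w15
python3 - <<'E'
from h import *
plan((.5031,-.1955,.0705),-10,3)
z=np.load("w15.npz");C=cloud("wrist",z["d"])
p=cv2.imread("pics/w15.png");H,S,V=cv2.split(cv2.cvtColor(p,cv2.COLOR_BGR2HSV))
d=z["d"];m=(d>.05)&(d<.2)&(H>8)&(H<25)&(S>150)
X=C[m];zt=np.percentile(X[:,2],97);print("amber z",np.percentile(X[:,2],[1,50,97]))
T=X[X[:,2]>zt-.004];r=cv2.minAreaRect(T[:,:2].astype(np.float32));print(r)
E
```

```text
clock: 14.05
ee_pos: [0.5085, -0.1376, 0.1683]
tcp_rot: [0.995, -0.101, -0.001, -0.0]
force: [-0.1, 0.7, -1.1]
finger_gap: 0.0235
clock: 14.55
ee_pos: [0.5028, -0.1935, 0.1689]
tcp_rot: [0.996, -0.087, -0.001, -0.0]
force: [0.6, 0.2, -1.9]
finger_gap: 0.0229
benchtop px [264   0 111 142] n 12830 ctr [ 0.5198 -0.099 ] size [0.0687 0.0552] ang 80.0 z [0.1084 0.1109 0.114 ]
benchtop px [275 150  89   8] n 319 ctr [ 0.5128 -0.1394] size [0.0046 0.0484] ang 79.9 z [0.1043 0.1066 0.1096]
benchtop px [280 416  78  24] n 939 ctr [ 0.48   -0.3238] size [0.0212 0.054 ] ang 81.6 z [0.1085 0.1107 0.1118]
red px [373 123  61  51] n 2653 ctr [ 0.5576 -0.1431] size [0.0257 0.0281] ang 79.6 z [0.1201 0.1221 0.1468]
redtop px [401 127  32  32] n 914 ctr [ 0.5583 -0.138 ] size [0.0141 0.0139] ang 79.0 z [0.1433 0.1458 0.1472]
base px [254   9 123 307] n 14955 ctr [ 0.5072 -0.1707] size [0.2402 0.09  ] ang 80.0 z [0.0153 0.0167 0.0181]
base px [370  10  13 116] n 986 ctr [ 0.5623 -0.0988] size [0.0777 0.007 ] ang 79.6 z [0.014  0.0164 0.0179]
base px [619  38  21  57] n 304 ctr [ 0.7442 -0.1287] size [0.0385 0.0145] ang 87.8 z [0.0133 0.0187 0.0217]
0 dx,dy,dz [0.02 0.07 3.29] w [-0.01  0.02 -0.  ]
1 dx,dy,dz [0.02 0.07 3.29] w [-0.01  0.02 -0.  ]
2 dx,dy,dz [0.02 0.07 3.29] w [-0.01  0.02 -0.  ]
dist [ 0.0002 -0.002  -0.0986] rotvec [-0.03  0.06 -0.01] clock 14.6 F [ 0.  -1.1 -1.8] gap 0.0235
amber z [0.17280293 0.22935401 0.2307284 ]
((0.5018562078475952, -0.19370436668395996), (0.03641122952103615, 0.017964037135243416), 79.98480224609375)
```

View pics/w15.png

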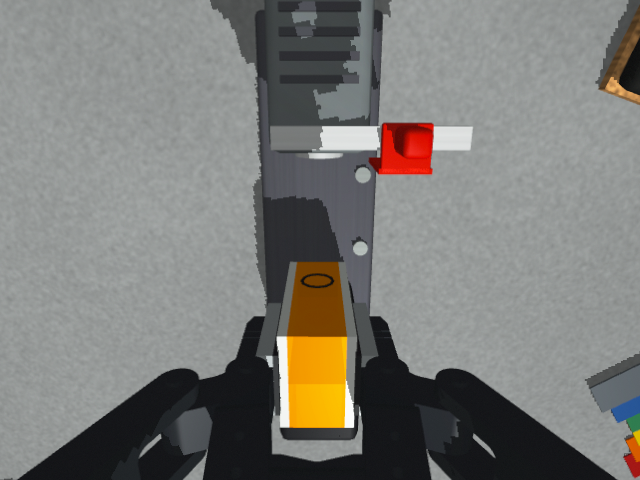

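The lamp lens is now visible at (323,154), the red tab is off to the side at (415,145), and the cell is upright in hand. Lowering 9.9 cm with a 1.3/1.4 mm centring shift.

```bash
python3 -m pendant '[{"jaw":0,"dx":0.13,"dy":0.14,"dz":1,"wx":0,"wy":0,"wz":0},{"jaw":0,"dx":0,"dy":0,"dz":2,"wx":0,"wy":0,"wz":0},{"jaw":0,"dx":0,"dy":0,"dz":2,"wx":0,"wy":0,"wz":0},{"jaw":0,"dx":0,"dy":0,"dz":2,"wx":0,"wy":0,"wz":0},{"jaw":0,"dx":0,"dy":0,"dz":1.5,"wx":0,"wy":0,"wz":0},{"jaw":0,"dx":0,"dy":0,"dz":1,"wx":0,"wy":0,"wz":0},{"jaw":0,"dx":0,"dy":0,"dz":0.4,"wx":0,"wy":0,"wz":0},{"jaw":0,"dx":0,"dy":0,"dz":0,"wx":0,"wy":0,"wz":0},{"jaw":0,"dx":0,"dy":0,"dz":0,"wx":0,"wy":0,"wz":0}]'
cat > l3.py <<'E'
exec(open("look.py").read())
rect("redtop",ok&(Z>.142)&(Z<.149)&((H>170)|(H<6))&(S>150)&(C[...,0]>.53),20)
m=(d>.05)&(d<.2)&(H>8)&(H<25)&(S>150)
X=C[m];zt=np.percentile(X[:,2],95);print("amber top z",zt)
a=np.radians(-10);bx=np.array([np.cos(a),np.sin(a)]);by=np.array([-np.sin(a),np.cos(a)])
T=X[X[:,2]>zt-.004];r=cv2.minAreaRect(T[:,:2].astype(np.float32));print(r,"uv",np.array(r[0])@bx,np.array(r[0])@by)
# incl white: near pixels at top height
vv,uu=np.where(m&(Z>zt-.004));print("px",uu.min(),uu.max(),vv.min(),vv.max())
def ext(m,nm):
    if m.sum()<30: print(nm,"-");return
    Y=C[m][:,:2];u=Y@bx;v=Y@by;print(nm,"u",np.round(np.percentile(u,[.5,99.5]),4),"v",np.round(np.percentile(v,[.5,99.5]),4),"z",np.median(C[m][:,2]),len(u))
v=C[...,:2]@by;u=C[...,:2]@bx
ext(ok&(Z>.107)&(Z<.114)&(v>-.046)&(u<.56),"lamptop")
ext(ok&(Z>.014)&(Z<.019)&(u>.46)&(u<.6),"base")
ext(ok&(Z>.107)&(Z<.1145)&(v<-.163)&(u<.57)&(u>.49)&(d>.2),"rectop")
E
python3 l3.py w16
python3 - <<'E'
from h import *
for c in("scene","side"):
    p,d=robot.camera(c);cv2.imwrite(f"pics/{c}3.png",p)
a=cv2.imread("pics/side3.png")[130:280,350:500];b=cv2.imread("pics/scene3.png")[160:290,170:320]
cv2.imwrite("pics/c3.png",np.hstack([cv2.resize(a,(400,400),interpolation=3),cv2.resize(b,(400,400),interpolation=3)]))
s=robot.read_state();print(s["ee_pos"],s["clock"])
E
```

```text
clock: 15.5
ee_pos: [0.5042, -0.1963, 0.0711]
tcp_rot: [0.996, -0.088, 0.0, 0.0]
force: [-0.7, 0.3, -1.2]
finger_gap: 0.0231
amber top z 0.13256548906984306
((0.5030338168144226, -0.19650547206401825), (0.03634447976946831, 0.017945537343621254), 80.13273620605469) uv 0.5295144199516628 -0.10616920680330408
px 287 346 327 427
lamptop u [0.5028 0.5551] v [-0.033   0.0037] z 0.11081910645015514 22839
base u [0.485  0.5729] v [-0.1472 -0.0649] z 0.01674401190063736 15568
rectop -
[ 0.50421403 -0.19625202  0.07111436] 15.65
```

View pics/w16.png

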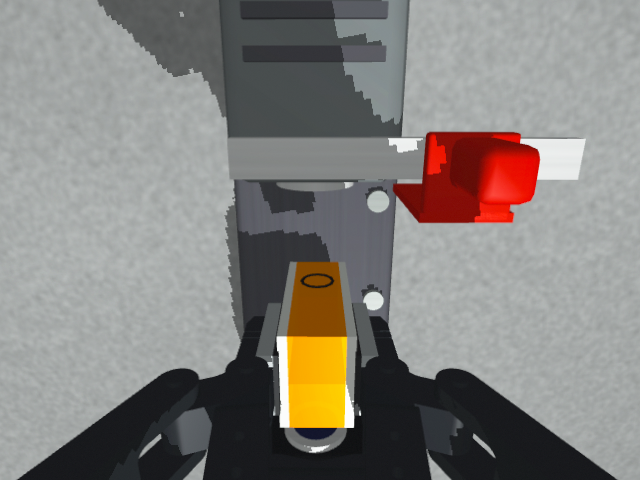

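View pics/c3.png

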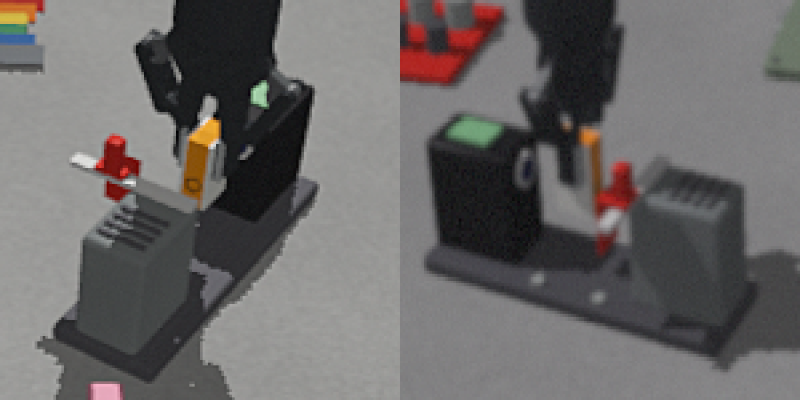

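The cell is between the lenses, lamp lens at (315,185) and receiver lens at (315,440), with cell (317,380) and ring (317,280) in line with both. Fine correction: 0.5 mm in -x, 1.1 mm towards the lamp, 0.9 mm down.

```bash
python3 -m pendant '[{"jaw":0,"dx":-0.05,"dy":-0.11,"dz":0.09,"wx":0,"wy":0,"wz":0},{"jaw":0,"dx":0,"dy":0,"dz":0,"wx":0,"wy":0,"wz":0},{"jaw":0,"dx":0,"dy":0,"dz":0,"wx":0,"wy":0,"wz":0},{"jaw":0,"dx":0,"dy":0,"dz":0,"wx":0,"wy":0,"wz":0},{"jaw":0,"dx":0,"dy":0,"dz":0,"wx":0,"wy":0,"wz":0}]'
python3 l3.py w17
python3 - <<'E'
from h import *
s=robot.read_state();print(s["ee_pos"],np.abs(s["joint_vel"]).max(),s["clock"],R.from_quat(s["tcp_rot"]).as_euler("zyx",degrees=True))
# ring on lamp-side face: find dark ring pixels, intersect with depth
z=np.load("w17.npz");p=cv2.imread("pics/w17.png");C=cloud("wrist",z["d"])
g=cv2.cvtColor(p,cv2.COLOR_BGR2GRAY);m=np.zeros_like(g,bool);m[268:296,296:340]=g[268:296,296:340]<50
v,u=np.where(m);print("ring px",u.min(),u.max(),v.min(),v.max(),"ctr",C[m].mean(0))
c=C[m].mean(0);a=np.radians(-10);print("u,v",c[:2]@[np.cos(a),np.sin(a)],c[:2]@[-np.sin(a),np.cos(a)])
E
```

```text
clock: 16.15
ee_pos: [0.5036, -0.195, 0.0697]
tcp_rot: [0.996, -0.088, -0.0, 0.0]
force: [0.7, -0.3, -2.0]
finger_gap: 0.0235
amber top z 0.13119824820922368
((0.5025099515914917, -0.19527706503868103), (0.03590003401041031, 0.01790141686797142), 80.00778198242188) uv 0.528785202777204 -0.10505043028220236
px 287 346 329 427
lamptop u [0.5029 0.5552] v [-0.033   0.0044] z 0.11080743739936266 23873
base u [0.4851 0.5729] v [-0.1457 -0.0659] z 0.01675665662756251 15027
rectop -
[ 0.50366252 -0.1950951   0.06974966] 0.0017055213846372344 16.2 [1.00758326e+01 4.64625194e-04 1.79989050e+02]
ring px 301 333 273 287 ctr [ 0.50584224 -0.17787205  0.09226032]
u,v 0.5290445220956987 -0.08733119271887209
```

```bash
sed -i 's/^ok=d>.1/ok=d>.04/' look.py; python3 l3.py w18 | grep red
python3 - <<'E'
from h import *
for c in("scene","side"):
    p,d=robot.camera(c);cv2.imwrite(f"pics/{c}4.png",p)
    C=cloud(c,d);H,S,V=cv2.split(cv2.cvtColor(p,cv2.COLOR_BGR2HSV))
    Z=C[...,2]
    m=(C[...,1]>.05)&(C[...,1]<.35)&(Z>.062)&(Z<.08)&(C[...,0]<.65)&(C[...,0]>.5)
    k,l,st,ce=cv2.connectedComponentsWithStats(m.astype(np.uint8))
    print(c,[np.round(C[l==i].mean(0),3).tolist() for i in range(1,k) if st[i,4]>50])
s=robot.read_state();print(s["clock"],s["finger_gap"],s["ee_pos"])
E
```

```text
redtop px [476 150  69  60] n 3545 ctr [ 0.558 -0.138] size [0.0139 0.0141] ang 78.8 z [0.1433 0.1459 0.1472]
scene [[0.568, 0.222, 0.068], [0.592, 0.287, 0.068]]
side [[0.565, 0.225, 0.07], [0.588, 0.29, 0.071]]
16.35 0.02316686081398411 [ 0.50365713 -0.1950613   0.06973714]
```

View pics/side4.png

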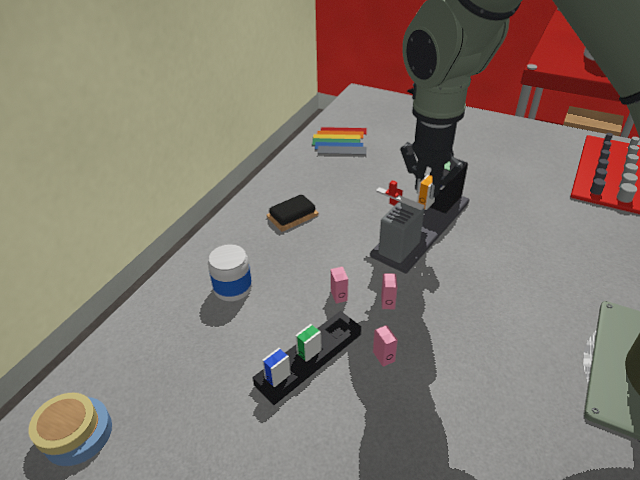

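View pics/w18.png

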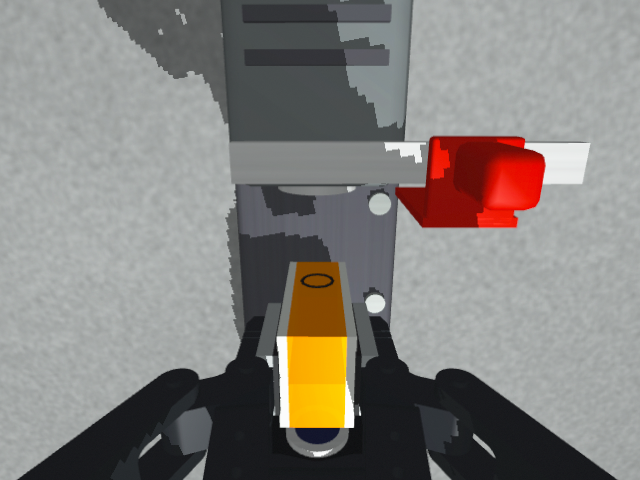

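Everything agrees: shutter at its stop, cell held and still between the lenses, and the other things unmoved. Handing in.

```bash
python3 -c "
from workcell import robot
print(robot.sign_off())"
```

```text
the job is handed in; nothing more can be done
None
```

I opened the red shutter fully, then took the amber cell from its end pocket and handed in at 16.35 s with the cell held upright in the light path. The gripper touched only its frosted faces.

**Last checks**
- **Shutter:** I pushed it until it stopped, with the force rising to about 10 N. The last picture puts its opening at about 44.5 mm, and the lamp's lens is clear.
- **Cell position:** the ringed spot is within about 1 mm of the light's centre line and of the midpoint. It stands square to the lenses to about 0.1°.
- **Cell grip:** the finger gap was steady at about 23 mm and the arm was still.
- **Other things:** the blue and green cells measure where they were. The tin, sanding block and pink blocks look unmoved in the side picture.

**What failed or disagreed**
- **Refused call:** the first move call was refused because I left out two keys in each row; nothing moved.
- **First push missed:** the real fingertips sit about 23 to 30 mm short of the reported TCP. They passed over the tab without touching it, and I corrected for this from the pictures.
- **Spot height:** different measurements differ by about 1 mm around the required 90 mm.
- **Bench midpoint:** estimates along the light differ by about 1 mm between views.

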